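# Mount the mixer stage, tighten its clamp to the first click and load the specimen cup

## Robot

A 7-joint arm with a two-finger parallel gripper is mounted at the origin on the work surface; the furniture and walls round the work are solid. World frame = base frame: x ahead of the robot, y to its left, z up, the work surface at z = 0. Lengths are in m, angles in rad, forces in N, time in s.
With the tool pointing down it reaches from about 0.425 to 0.925 m from the base axis. Payload 6.8 kg.
Tool frame: the origin (TCP) lies at the very end of the fingers, on their centre line; the grasp point (between the pads) lies 19 mm behind it; x points along the fingers, y is the direction in which the jaws open and shut, and the axes are right-handed (so a half turn about x gives the same grasp; the last joint's range is limited). The gripper opens to 88 mm and grips with 3 to 60 N. Pads are 20 mm wide; open, the fingers measure 115 mm over their backs; the gripper's body (75 mm by 178 mm) begins 61 mm behind the grasp point.
Start: joints at [1.232, 0.477, 0.022, 1.555, -0.011, 1.109, -0.083], TCP at [0.154, -0.657, 0.223] pointing down, gripper open.
Joint ranges: [-2.96, 2.96], [-0.34, 2.1], [-1.41, 1.46], [0.24, 2.44], [-1.37, 4.51], [0.17, 1.92], [-2.96, 2.96]. Speed limits (rad/s): [2.39, 2.39, 3.14, 3.14, 3.14, 3.14, 3.14].

## Interface

Orientations are given as a unit quaternion [w, x, y, z].
In Python, from rig import sense, cams, ticket gives the robot as it stands.
- The arm moves only by the tool drive_tool, never from a script. Its argument "targets" is one flat list of numbers, 7 for each row, row after row: the finger opening in mm, from 0 to 87.8, then the shift along the tool's x, y, z in mm, then the turn, a rotation vector about the tool's x, y, z in rad. A call has exactly 5 rows; each row shifts and turns the commanded pose from where the row before left it, along the tool's axes as they then stand; what a row does not reach is not made up. A row lasts 1/8 s, in which the tool goes at most 62.5 mm and 10.7 degrees, less where a joint would pass 70% of its speed; a pose out of reach is approached as far as the arm can. A call is refused whole if a number of a shift passes 62.5 or a number of a turn 0.188, either way. A call with a gripper value outside its range is refused whole. The fingers move at their own pace and stop on an object; the grip force is fixed at half the most. Time passes only in rows, so rows that do not move let the fingers close, or fill a call up. It gives the time, the measured TCP pose, the force and the opening at its end, in the units of the state.
- sense(): the state, without advancing time (a new reading comes with each control period).
- cams.grab_frame(name): name is "side" or "top" or "wrist"; returns the picture (480x640x3 uint8, red, green, blue); there is no depth.
- cams.camera_info(name): a dict with "fx", "fy", "cx", "cy" (pixels), "R" (3x3) and "t" (3): a world point X has camera coordinates R X + t. Camera axes: x right, y down, z forward; pixel columns grow to the right and rows downward; lengths in m; the calibration is good to about 2 mm. A picture is of the moment at which its call begins: read the wrist's pose just before it. camera_info takes no time and is no camera call; for the wrist camera it gives the pose at the moment of the call.
- ticket.job_done(): hands the job in, once; it reports no verdict.
The state is a dict: "clock": time; "joint_pos": joint angles; "joint_vel": joint speeds; "joint_torque": joint torques, N m; "tcp_pos": TCP position; "orientation": TCP orientation; "wrist_force": force on the tool from outside, world axes, zero at the start; "wrist_torque": the same for the moment, N m; "finger_gap": finger opening in m.
Only numpy, scipy, OpenCV 4.12 (cv2) and the standard library are available. Lean on these libraries where they do the work, as an engineer would, in place of code of your own. Each camera call takes 0.05 s, during which the arm holds its last target.

## Task

Set up the specimen mixer: lift the loose stage plate by its grip bar onto the three balls of the white dock, its round rubber pad on the side away from the crank, and press it down until its springs have drawn it fully home. Then turn the clamp crank clockwise (seen from above) until its torque clutch clicks for the first time, and stop there without a second click. Last, stand the specimen cup upright on the round rubber pad and let go, leaving the other things on the table where they are.

Things in the scene. Friction and masses are not known exactly. Their poses are not given: they have to be found in the camera images.
- dock: White mixer dock fixed to the table, housing 170 (x) by 262 (y) by 36 mm high. x to its rear, y to its left, z up; origin on the table under the middle of the seat; housing spans y -165 to +97. Three steel balls (16 mm, centres 42 mm up) at (0, 62), (36, -58), (-36, -58) mm. Grey posts at x = +-30, y = 0, 68 mm tall, carry two sprung rollers at the middle. Clamp spindle at (0, -125) mm.
- dock_home (a point): Dock point where the plate's origin lies when home, 47 mm above the table; plate and dock axes are then parallel. Lowering the plate, the rollers resist its pull stud with 4 to 8 N in all (the plate's weight helps) from 17 to 8 mm above home; less than 6 mm above home they draw it down, and if let go there within 4 mm sideways the balls centre it.
- plate: Loose aluminium plate on three legs, 170 (y) by 106 mm (x), 0.28 kg (varies). Origin at its middle, level with its feet; top 34 mm above. Dark grip bar across the middle: 60 mm along x, 14 mm thick along y, top at 75 mm. Rubber pad on the +y half, -y half bare. Each foot is a pair of rods, a V that sits over a dock ball: only one way round fits. Pull stud under the middle.
- plate_grip (a point): Middle of the plate's grip bar, 61 mm above the plate's origin, 27 mm above the plate's top, 14 mm below the bar's top. Same axes as the plate.
- plate_pad (a point): Centre of the round rubber pad, 72 mm in diameter, on the plate's top, at (0, 48, 34) mm in the plate's frame: the cup's place, 8 mm clear of the grip bar.
- crank_axis (a point): Point on the vertical axis of the clamp spindle, at the height of crank_grip.
- crank_grip (a point): Middle of the grey upright knob at the crank's end: 26 mm in diameter, 48 mm tall, 85 mm from the spindle axis, 151 mm above the table, 22 mm below the knob's top. It spins on its pin: grip it from above and carry it along the arc at fixed gripper yaw, or push it. It starts about to the dock's right (-y) and goes clockwise to the front (-x), 1.4 to 1.6 rad with light drag (2 N) until tight.
- clamp (a joint): Turn of the spindle and clamp finger, rad, clockwise positive. Starts at 0.1 to 0.3, clear of the plate, 1.70 tight, the finger's sprung foot then standing on the plate's right margin. Where in the dock the tight position lies differs by up to 0.15 rad either way from case to case, so feel or see it. As the clutch drops into its notch the spindle may turn back by up to 0.25, still tight.
- clutch (a joint): Slip of crank against spindle, rad, clockwise positive, 0 at the start. With the clamp tight it holds to about 0.6 Nm (5 to 9 N at the knob), gives way, and past 0.26 drops into the next notch at 0.52: the first click. A second follows past 0.79. Released between 0.3 and 0.75 it settles at 0.52. Seen as the crank moving on by one of the collar's 12 teeth while the finger stands still.
- clamp_tip (a point): Underside of the clamp finger at its foot, 52 mm from the spindle axis; the crank stands 90 degrees counter-clockwise of it until the clutch slips.
- cup: Closed specimen cup with a white ribbed screw lid, 66 mm in diameter (body 60 mm), 75 mm tall, 80 g (varies), standing upright on the table. Origin at the centre of its underside. The lid's rim spans 59 to 75 mm above the origin; grip it there from above across any diameter.
- spray_bottle: Bystander: small white spray bottle, 43 mm in diameter, 129 mm tall, origin at its base.
- timer: Bystander: flat white countdown timer, 58 x 66 x 19 mm, origin at its base.
- label_roll: Bystander: roll of labels, 80 mm in diameter, 50 mm tall, standing on its flat side, origin at its base.
Mind the look-alikes: they are no part of the job. What is shaped like the cup but turquoise or yellow is not meant.

How it is judged:
By the outcome, as a careful person would: the job done as asked, in the order asked, and still so for the second after the job is handed in, with the robot touching nothing.
It also fails if it takes over 67 s, if anything falls off the work surface, if the arm or the gripper's body presses on something with over 40 N, if the wrist force passes 120 N, or if a joint passes its speed limit or range.

## Working session

There is one attempt and no reset: what is moved stays moved. The work goes in short steps, Python scripts to look and compute and a tool call to move; the robot and the scene stay as the last step left them, time stands still between calls to the robot, and variables do not carry over. Pictures are saved under pics/ and viewed, and the job is handed in when it is done.

Besides the shell and the picture viewer there is one more tool, called after "Call:" in YAML: its name, and indented under it one key for each argument. drive_tool: Moves the arm, as the interface text tells. Its arguments: {"type":"object","properties":{"targets":{"type":"array"}},"required":["targets"]}

```bash
ls; mkdir -p pics
python3 - <<'E'
from rig import sense,cams,ticket
import cv2
s=sense()
for k,v in s.items(): print(k,v)
for n in ["side","top","wrist"]:
    i=cams.camera_info(n); print(n,i)
    cv2.imwrite(f"pics/{n}0.png",cams.grab_frame(n)[:,:,::-1])
E
```

```text
pics
clock 0.0
joint_pos [ 1.2319033   0.47776264  0.02236017  1.55643404 -0.01145782  1.10928635
 -0.08307654]
joint_vel [ 0.00014301  0.00201786 -0.0017657  -0.00285595  0.00059003 -0.00064308
  0.00043964]
joint_torque [ 1.16381394e-03 -5.82852030e+01  1.53526057e+00 -2.72610909e+01
 -5.43496606e-02  1.69857260e-02  1.28557440e-04]
tcp_pos [ 0.15423189 -0.65653682  0.2217146 ]
orientation [-0.08082418 -0.70226847 -0.08204135  0.70253517]
wrist_force [ 0.89515615 -0.31500226  0.13391916]
wrist_torque [0.00575945 0.0042253  0.03254824]
finger_gap 0.08789858333262224
side {'fx': 606.2232903075901, 'fy': 606.2232903075901, 'cx': 321.50679835964445, 'cy': 243.8841074984904, 'R': array([[-0.88807841, -0.45929175,  0.01917888],
       [-0.29436196,  0.53613689, -0.79114365],
       [ 0.35308325, -0.70824313, -0.61132961]]), 't': array([0.54464721, 0.29085985, 1.49519688])}
top {'fx': 437.85000354889763, 'fy': 437.85000354889763, 'cx': 323.22324408354217, 'cy': 237.95148530019088, 'R': array([[-2.78282053e-02, -9.99610904e-01, -1.90563843e-03],
       [-9.95285743e-01,  2.78848824e-02, -9.28909154e-02],
       [ 9.29079104e-02, -6.88332703e-04, -9.95674468e-01]]), 't': array([-0.0199077 ,  0.63959516,  1.00310425])}
wrist {'fx': 391.49571347685594, 'fy': 391.49571347685594, 'cx': 316.71708974911314, 'cy': 241.28590278366298, 'R': array([[ 0.22893642, -0.97344065, -0.00118915],
       [-0.94447825, -0.2224204 ,  0.24184705],
       [-0.23568824, -0.05424447, -0.97031366]]), 't': array([-0.6740855 , -0.02983828,  0.3894848 ])}
```

View pics/side0.png

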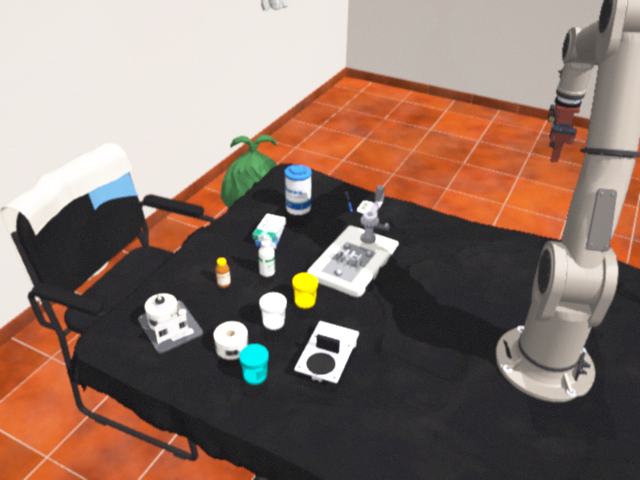

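View pics/top0.png

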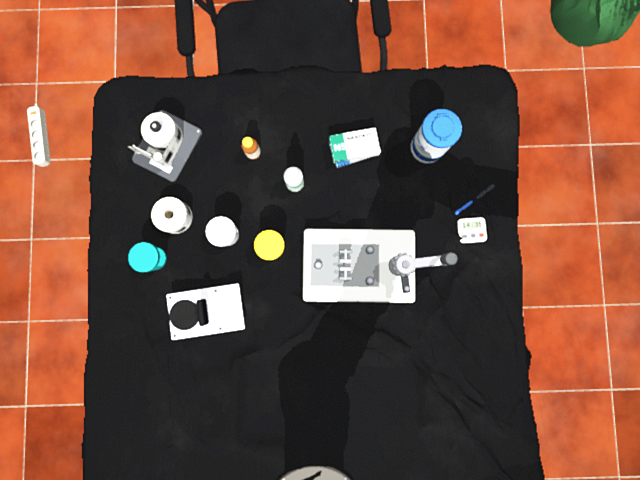

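View pics/wrist0.png

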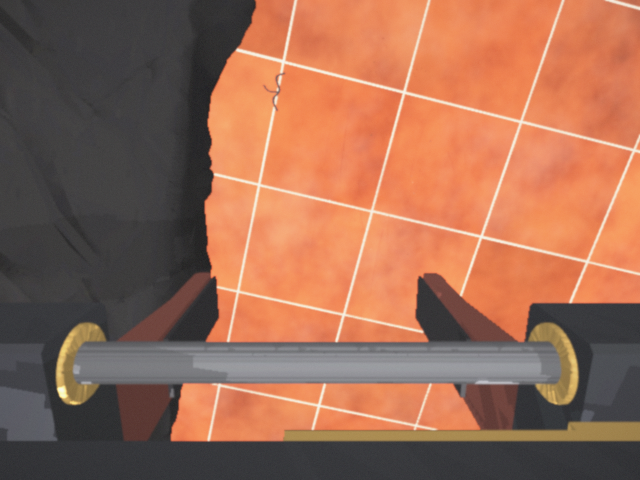

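The side view shows the plate (pad towards +y) at about (327,350), the dock at (353,260) and the white cup at (273,310), with yellow (305,290) and turquoise (255,365) look-alikes. In the top view they sit at: plate (205,311), dock (358,265), crank knob (450,259), white cup (222,231), yellow (268,245), turquoise (147,257). I'll enlarge the top view next.

```bash
cat > h.py <<'E'
import numpy as np, cv2
from scipy.spatial.transform import Rotation as Ro
from rig import sense,cams
def ray(info,u,v):
    d=np.array([(u-info["cx"])/info["fx"],(v-info["cy"])/info["fy"],1.0])
    R=np.asarray(info["R"]);t=np.asarray(info["t"])
    return -R.T@t, R.T@d
def onz(info,u,v,z):
    o,d=ray(info,u,v); return o+d*(z-o[2])/d[2]
def proj(info,X):
    c=np.asarray(info["R"])@np.asarray(X)+np.asarray(info["t"])
    return np.array([info["fx"]*c[0]/c[2]+info["cx"],info["fy"]*c[1]/c[2]+info["cy"]])
def two(i1,p1,i2,p2):
    o1,d1=ray(i1,*p1);o2,d2=ray(i2,*p2)
    A=np.stack([d1,-d2],1);s=np.linalg.lstsq(A,o2-o1,rcond=None)[0]
    a=o1+s[0]*d1;b=o2+s[1]*d2
    return (a+b)/2,np.linalg.norm(a-b)
def tool():
    s=sense();q=s["orientation"]
    return s,np.array(s["tcp_pos"]),Ro.from_quat([q[1],q[2],q[3],q[0]])
def goal(p,yaxis_ang,ytilt=0):
    "tool x down, tool y in world horizontal direction angle"
    x=np.array([0,0,-1.]);y=np.array([np.cos(yaxis_ang),np.sin(yaxis_ang),0]);z=np.cross(x,y)
    return np.array(p),Ro.from_matrix(np.stack([x,y,z],1))
def delta(p,ang):
    "tool-frame shift mm and rotvec to reach tcp p with tool-y direction ang (mod pi nearest)"
    s,tp,tr=tool()
    best=None
    for a in (ang,ang+np.pi):
        _,g=goal(p,a); rv=(tr.inv()*g).as_rotvec()
        if best is None or np.linalg.norm(rv)<np.linalg.norm(best): best=rv
    return np.round(tr.inv().apply(np.array(p)-tp)*1000,1),np.round(best,3)
def crop(name,img,x0,y0,x1,y1,k):
    c=cv2.resize(img[y0:y1,x0:x1],None,fx=k,fy=k,interpolation=cv2.INTER_CUBIC)
    cv2.imwrite("pics/"+name+".png",c[:,:,::-1] if c.ndim==3 else c)
E
python3 - <<'E'
import cv2
from h import *
t=cv2.imread("pics/top0.png")[:,:,::-1]; s=cv2.imread("pics/side0.png")[:,:,::-1]
crop("topL",t,120,190,300,350,4); crop("topR",t,290,210,480,320,4); crop("sideA",s,200,170,420,400,3)
E
```

```text
(no output)
```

View pics/topL.png

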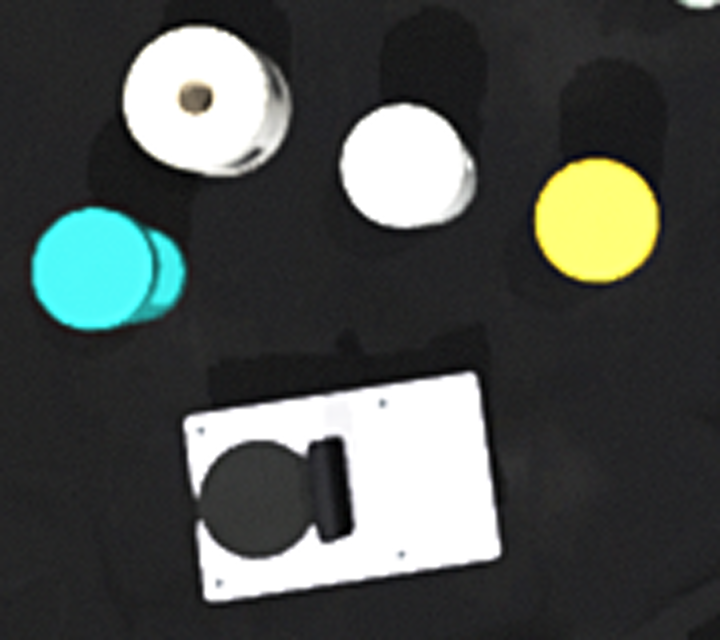

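View pics/topR.png

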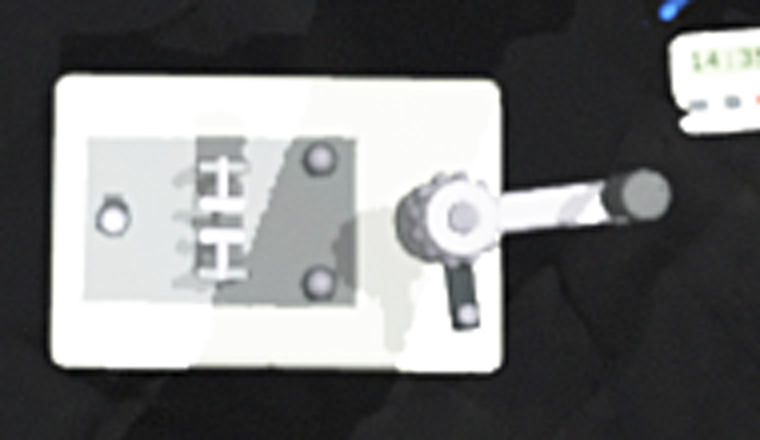

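View pics/sideA.png

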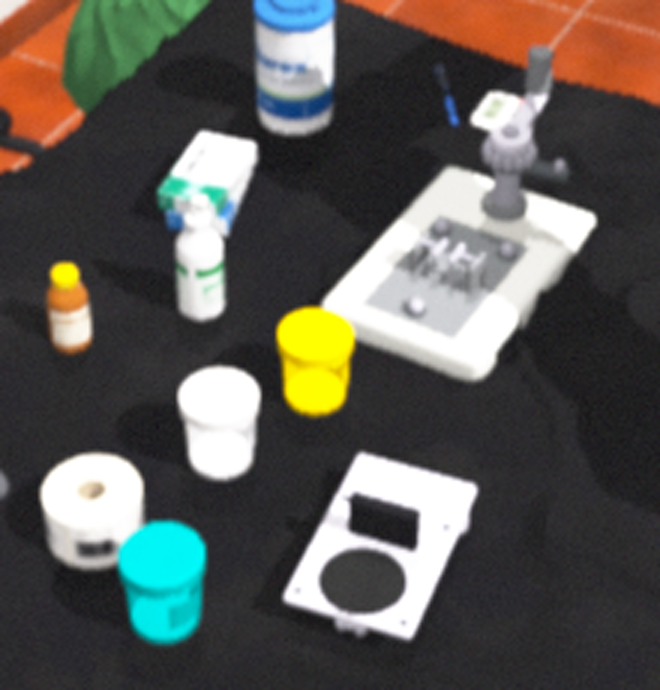

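The enlarged crops confirm it. The white-lidded cup at top px (222,231) is the specimen cup; yellow (268,245) and turquoise (147,257) are excluded by colour, and the label roll (172,215) has a hole. The plate has its pad at (184,315) and its bar at (203,312). Dock balls are at (318,264), (369,249) and (369,281), the spindle at (405,264), and the knob at about (450,259).

Run:
```python
import cv2
from h import *
t=cv2.imread("pics/top0.png"); it=cams.camera_info("top"); isd=cams.camera_info("side")
g=cv2.cvtColor(t,cv2.COLOR_BGR2GRAY)
def rect(x0,y0,x1,y1,th,z,k=4):
    c=cv2.resize(g[y0:y1,x0:x1],None,fx=k,fy=k,interpolation=cv2.INTER_CUBIC)
    m=(c>th).astype(np.uint8)
    cs,_=cv2.findContours(m,cv2.RETR_EXTERNAL,cv2.CHAIN_APPROX_NONE)
    c=max(cs,key=cv2.contourArea)
    pts=c[:,0,:].astype(float)
    px=(pts+.5)/k-.5+[x0,y0]
    W=np.array([onz(it,*p,z)[:2] for p in px])
    r=cv2.minAreaRect((W*1000).astype(np.float32))
    return px,W,r
for nm,a in dict(plate=(155,275,255,350,130,.034),dock=(295,220,418,310,110,.034)).items():
    px,W,r=rect(*a); print(nm,r)
# hough fits: cup lid
px,W,r=rect(200,212,242,250,140,.075)
print("cup blob",cv2.minEnclosingCircle((W*1000).astype(np.float32)),W.min(0),W.max(0))
for n,p in dict(pad=(184.2,314.6)).items(): print(n,onz(it,*p,.034))
# grip bar ends in crop top topL /4+...
for p in [(326,437),(340,541)]:
    print("bar",onz(it,120+p[0]/4-.4,190+p[1]/4-.4,.075))
for p,z in [((113,218),.042+.006),((320,158),.046),((319,283),.046)]:
    print("ball",onz(it,290+p[0]/4-.4,210+p[1]/4-.4,z))
print("spindle two",two(it,(290+463/4-.4,210+216/4-.4),isd,(200+515/3-.3,170+131/3-.3)))
print("knob two",two(it,(290+643/4-.4,210+194/4-.4),isd,(200+541/3-.3,170+50/3-.3)))
print("ball1 two",two(it,(290+113/4-.4,210+218/4-.4),isd,(200+414/3-.3,170+303/3-.3)))
```

```text
plate ((475.77374267578125, 240.61782836914062), (108.93212127685547, 173.02395629882812), 7.056316375732422)
dock ((572.4539794921875, -121.56431579589844), (268.623046875, 171.9888916015625), 87.64897918701172)
cup blob ((654.5887451171875, 191.6599884033203), 38.9526481628418) [0.6218989  0.15459373] [0.69197416 0.2297254 ]
pad [0.46942396 0.28861156 0.034     ]
bar [0.50600317 0.23798076 0.075     ]
bar [0.44866297 0.23033562 0.075     ]
ball [ 0.57694228 -0.02368218  0.048     ]
ball [ 0.60834776 -0.14437475  0.046     ]
ball [ 0.53638266 -0.14108728  0.046     ]
spindle two (array([ 0.56651004, -0.21231351,  0.1256608 ]), np.float64(0.0079963682708605))
knob two (array([ 0.57568357, -0.29501605,  0.16980328]), np.float64(0.003930596333079278))
ball1 two (array([ 0.57649652, -0.02387303,  0.04258042]), np.float64(0.0013618964964365809))
```

```bash
cat >> h.py <<'E'
def rows(p,ang,n,half=None):
    "n equal steps to tcp p, tool y at ang; print per-row shift (tool axes as they stand) and turn"
    s,tp,tr=tool(); best=None
    for a in ((ang,ang+np.pi) if half is None else (ang+half*np.pi,)):
        _,g=goal(p,a); rv=(tr.inv()*g).as_rotvec()
        if best is None or np.linalg.norm(rv)<np.linalg.norm(best): best=rv
    st=(np.array(p)-tp)/n; cur=tr
    for k in range(n):
        print(np.round(cur.inv().apply(st)*1000,1),np.round(best/n,3)); cur=cur*Ro.from_rotvec(best/n)
def show():
    s,tp,tr=tool(); m=tr.as_matrix()
    print("t",round(s["clock"],2),"tcp",np.round(tp*1000,1),"x",np.round(m[:,0],3),"y ang",round(np.degrees(np.arctan2(m[1,1],m[0,1])),2),"F",np.round(s["wrist_force"],1),"gap",round(s["finger_gap"]*1000,1),"j",np.round(s["joint_pos"],2))
E
python3 -c "
from h import *
show()
a=np.radians(87.6)
rows([.50,-.22,.30],a,10)
"
```

```text
t 0.15 tcp [ 154.3 -656.7  221.9] x [-0.     0.001 -1.   ] y ang -76.78 F [-0.6  0.8 -0.3] gap 87.6 j [ 1.23  0.48  0.02  1.56 -0.01  1.11 -0.08]
[ -7.8 -34.6 -43.6] [0.027 0.    0.   ]
[ -7.8 -35.8 -42.7] [0.027 0.    0.   ]
[ -7.8 -36.9 -41.7] [0.027 0.    0.   ]
[ -7.8 -38.1 -40.7] [0.027 0.    0.   ]
[ -7.8 -39.2 -39.6] [0.027 0.    0.   ]
[ -7.8 -40.2 -38.5] [0.027 0.    0.   ]
[ -7.8 -41.3 -37.4] [0.027 0.    0.   ]
[ -7.8 -42.3 -36.3] [0.027 0.    0.   ]
[ -7.8 -43.2 -35.1] [0.027 0.    0.   ]
[ -7.8 -44.2 -33.9] [0.027 0.    0.   ]
```

```bash
python3 -c "
from h import *
rows([.465,-.11,.30],np.radians(-92.4),13,0)
"
```

```text
[ -6.  -35.5 -32.9] [0.021 0.    0.   ]
[ -6.  -36.2 -32.1] [0.021 0.    0.   ]
[ -6.  -36.8 -31.4] [0.021 0.    0.   ]
[ -6.  -37.5 -30.6] [0.021 0.    0.   ]
[ -6.  -38.1 -29.8] [0.021 0.    0.   ]
[ -6.  -38.7 -29. ] [0.021 0.    0.   ]
[ -6.  -39.3 -28.2] [0.021 0.    0.   ]
[ -6.  -39.9 -27.3] [0.021 0.    0.   ]
[ -6.  -40.5 -26.5] [0.021 0.    0.   ]
[ -6.  -41.  -25.6] [0.021 0.    0.   ]
[ -6.  -41.5 -24.8] [0.021 0.    0.   ]
[ -6.  -42.1 -23.9] [0.021 0.    0.   ]
[ -6.  -42.5 -23. ] [0.021 0.    0.   ]
```

Call:
drive_tool:
  targets: [87,-6,-36,-33,0.021,0,0,87,-6,-36,-32,0.021,0,0,87,-6,-37,-31,0.021,0,0,87,-6,-38,-31,0.021,0,0,87,-6,-38,-30,0.021,0,0]

```text
clock: 0.78
tcp_pos: [0.2745, -0.4442, 0.2527]
orientation: [-0.044, -0.706, -0.044, 0.706]
wrist_force: [1.2, 1.2, -0.1]
finger_gap: 0.0869
```

Call:
drive_tool:
  targets: [87,-6,-39,-29,0.021,0,0,87,-6,-39,-28,0.021,0,0,87,-6,-40,-27,0.021,0,0,87,-6,-41,-26,0.021,0,0,87,-6,-41,-25,0.021,0,0]

```text
clock: 1.4
tcp_pos: [0.3922, -0.2336, 0.2829]
orientation: [0.007, 0.707, 0.007, -0.707]
wrist_force: [-0.2, 0.9, 0.1]
finger_gap: 0.087
```

Call:
drive_tool:
  targets: [87,-6,-42,-24,0.021,0,0,87,-6,-42,-24,0.021,0,0,87,-6,-42,-23,0.021,0,0,87,0,0,0,0,0,0,87,0,0,0,0,0,0]

```text
clock: 2.02
tcp_pos: [0.4623, -0.1098, 0.3003]
orientation: [0.015, -0.707, 0.015, 0.707]
wrist_force: [0.4, -0.3, -0.5]
finger_gap: 0.087
```

Run:
```python
from h import *
import pickle
show()
i=cams.camera_info("wrist"); f=cams.grab_frame("wrist"); pickle.dump(i,open("w1.pkl","wb"))
cv2.imwrite("pics/w1.png",f[:,:,::-1])
```

```text
t 2.02 tcp [ 462.3 -109.8  300.3] x [-0.001 -0.    -1.   ] y ang -92.43 F [ 0.4 -0.3 -0.5] gap 87.0 j [ 0.46  0.1  -0.38  1.89  0.04  1.16 -1.55]
```

View pics/w1.png

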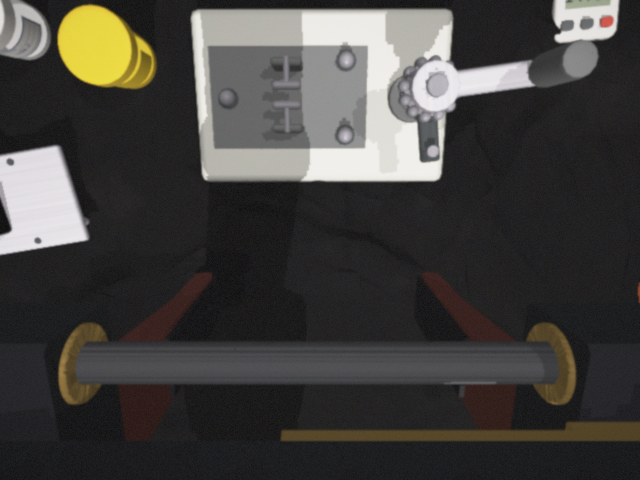

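The wrist view shows the dock with balls at about (228,98), (346,60) and (345,134), the spindle at (437,86), the knob at (578,62) and the finger foot at (432,153). I'll crop for precision.

Run:
```python
from h import *
f=cv2.imread("pics/w1.png")[:,:,::-1]
crop("w1c",f,190,0,390,190,4)
```

```text
(no output)
```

View pics/w1c.png

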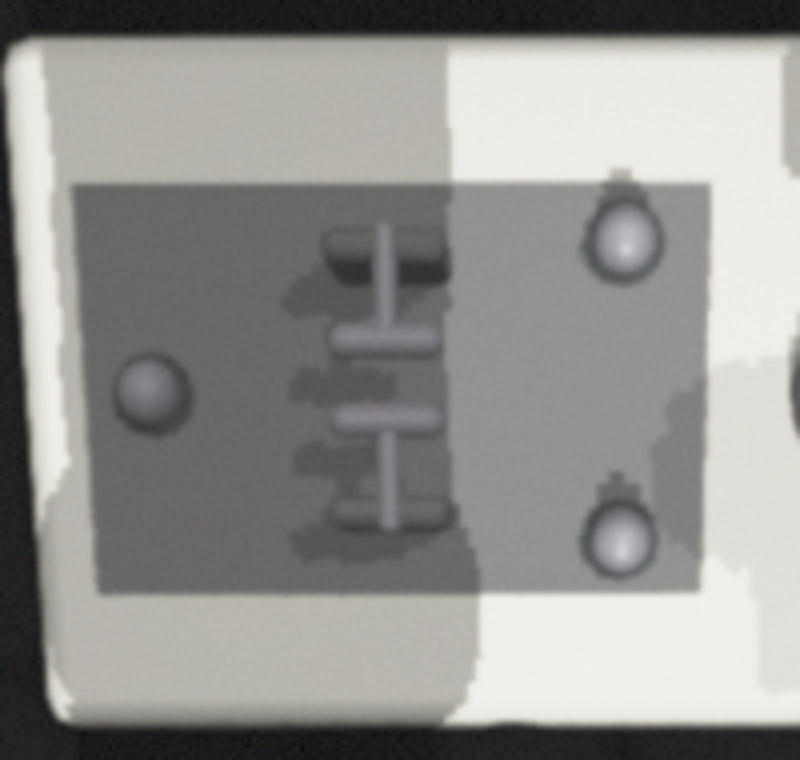

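Run:
```python
from h import *
import pickle
i=pickle.load(open("w1.pkl","rb"))
B=np.array([onz(i,190+u/4-.4,v/4-.4,.042)[:2]*1000 for u,v in [(152,393),(624,240),(619,538)]]); print(B)
L=np.array([[0,62],[36,-58],[-36,-58.]])
cl=L.mean(0);cb=B.mean(0)
H=(L-cl).T@(B-cb); th=np.arctan2(H[0,1]-H[1,0],H[0,0]+H[1,1]); R=np.array([[np.cos(th),-np.sin(th)],[np.sin(th),np.cos(th)]])
o=cb-R@cl; print("dock",o,np.degrees(th),"res",B-(L@R.T+o))
print("spindle",R@[0,-125]+o)
for nm,p,z in [("spindle",(437,85),.125),("knob top",(580,60),.173)]: print(nm,onz(i,*p,z))
ct=np.degrees(0)
rows([.40,.235,.30],np.radians(97.2),8)
```

```text
[[ 576.31428478  -24.30496823]
 [ 607.11902592 -144.81534869]
 [ 535.83132291 -141.78152064]]
dock [573.82682091 -85.64910624] -2.3517279758371163 res [[-0.0566362  -0.60364285]
 [-0.29750961  0.2621268 ]
 [ 0.35414581  0.34151605]]
spindle [ 568.69758688 -210.54382574]
spindle [ 0.56936722 -0.21182278  0.125     ]
knob top [ 0.57538831 -0.29494875  0.173     ]
[  0.  -42.8   9.6] [-0.021  0.    -0.   ]
[  0.  -43.    8.7] [-0.021  0.    -0.   ]
[  0.  -43.2   7.8] [-0.021  0.    -0.   ]
[  0.  -43.3   6.9] [-0.021  0.    -0.   ]
[  0.  -43.5   6. ] [-0.021  0.    -0.   ]
[  0.  -43.6   5.1] [-0.021  0.    -0.   ]
[  0.  -43.7   4.1] [-0.021  0.    -0.   ]
[  0.  -43.7   3.2] [-0.021  0.    -0.   ]
```

Call:
drive_tool:
  targets: [87,0,-43,9,-0.021,0,0,87,0,-43,8,-0.021,0,0,87,0,-43,7,-0.021,0,0,87,0,-43,6,-0.021,0,0,87,0,-43,5,-0.021,0,0]

```text
clock: 2.7
tcp_pos: [0.4275, 0.1055, 0.3005]
orientation: [0.022, 0.707, 0.021, -0.707]
wrist_force: [1.5, -0.2, -0.4]
finger_gap: 0.0869
```

Call:
drive_tool:
  targets: [87,0,-43,4,-0.021,0,0,87,0,-44,4,-0.021,0,0,87,0,-44,3,-0.021,0,0,87,0,0,0,0,0,0,87,0,0,0,0,0,0]

```text
clock: 3.32
tcp_pos: [0.4064, 0.2338, 0.3003]
orientation: [-0.044, -0.706, -0.043, 0.706]
wrist_force: [0.1, -0.2, -0.5]
finger_gap: 0.0872
```

Run:
```python
from h import *
import pickle
show()
i=cams.camera_info("wrist"); f=cams.grab_frame("wrist"); pickle.dump(i,open("w2.pkl","wb"))
cv2.imwrite("pics/w2.png",f[:,:,::-1])
```

```text
t 3.33 tcp [406.4 233.8 300.3] x [-0.001 -0.001 -1.   ] y ang -82.93 F [ 0.1 -0.2 -0.5] gap 87.2 j [ 0.03  0.12 -0.73  1.89  0.09  1.17 -2.18]
```

View pics/w2.png

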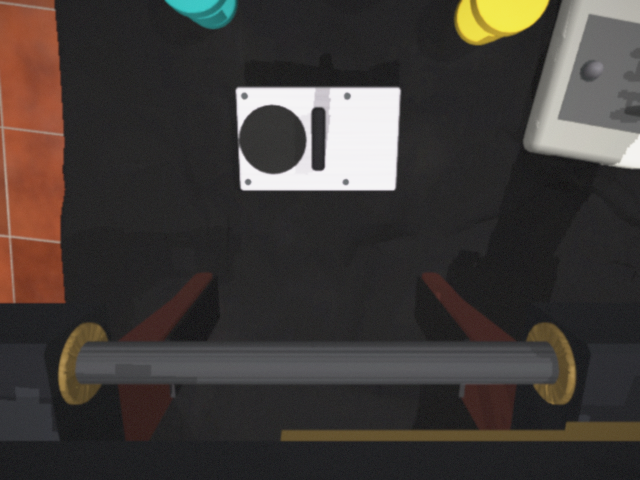

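Plate in this wrist view: corners (237,88), (400,88), (397,190), (241,190), with the bar running from (318,108) to (318,170) and the pad at (272,139).

Run:
```python
from h import *
import pickle
i=pickle.load(open("w2.pkl","rb"))
g=cv2.cvtColor(cv2.imread("pics/w2.png"),cv2.COLOR_BGR2GRAY)
k=4;x0,y0=220,70
c=cv2.resize(g[y0:210,x0:420],None,fx=k,fy=k,interpolation=cv2.INTER_CUBIC)
m=(c>130).astype(np.uint8)
cs,_=cv2.findContours(m,cv2.RETR_EXTERNAL,cv2.CHAIN_APPROX_NONE); cc=max(cs,key=cv2.contourArea)
W=np.array([onz(i,(p[0]+.5)/k-.5+x0,(p[1]+.5)/k-.5+y0,.034)[:2]*1000 for p in cc[:,0]])
print(cv2.minAreaRect(W.astype(np.float32)))
# dark: pad & bar
d=(c<110).astype(np.uint8); fill=np.zeros_like(m); cv2.drawContours(fill,[cc],-1,1,-1); d&=fill
n,l,st,ce=cv2.connectedComponentsWithStats(d)
for j in range(1,n):
    if st[j,4]>300:
        yy,xx=np.nonzero(l==j)
        z=.034 if st[j,2]>200 else .075
        W=np.array([onz(i,(a+.5)/k-.5+x0,(b+.5)/k-.5+y0,z)[:2]*1000 for a,b in zip(xx,yy)])
        print(st[j],z,cv2.minAreaRect(W.astype(np.float32)))
```

```text
((475.1858825683594, 240.99691772460938), (105.64947509765625, 170.03782653808594), 7.072947978973389)
[  367   150    55   252 12908] 0.075 ((475.6651611328125, 240.7952423095703), (58.174110412597656, 12.891589164733887), 7.090280532836914)
```

```bash
python3 -c "
from h import *
rows([.4753,.2409,.0430],np.radians(97.08),1)
"
```

```text
[257.3   0.8 -69.2] [-0.001  0.    -0.001]
```

Call:
drive_tool:
  targets: [60,30,0.5,-35,0,0,0,60,50,0.3,-34,0,0,0,60,55,0,0,0,0,0,60,50,0,0,0,0,60,30,0,0,0,0,0]

```text
$.targets: bad value
```

Miscounted (an extra zero); resending.

Call:
drive_tool:
  targets: [60,30,0.5,-35,0,0,0,60,50,0.3,-34,0,0,0,60,55,0,0,0,0,0,60,50,0,0,0,0,60,25,0,0,0,0,0]

```text
$.targets: bad value
```

Call:
drive_tool:
  targets: [60,30,0.5,-35,0,0,0,60,50,0.3,-34,0,0,0,60,55,0,0,0,0,0,60,50,0,0,0,0,0,60,25,0,0,0,0,0]

```text
clock: 4.0
tcp_pos: [0.4739, 0.2401, 0.0876]
orientation: [-0.044, -0.704, -0.042, 0.707]
wrist_force: [-0.4, 0.3, 0.6]
finger_gap: 0.0602
```

```bash
python3 -c "
from h import *
show()
rows([.4753,.2409,.0430],np.radians(97.08),1)
"
```

```text
t 4.0 tcp [473.9 240.1  87.6] x [-0.003 -0.003 -1.   ] y ang -82.97 F [-0.4  0.3  0.6] gap 60.2 j [-0.1   0.49 -0.62  1.98  0.39  0.79 -2.39]
[44.6 -0.7 -1.7] [-0.001  0.004 -0.003]
```

Call:
drive_tool:
  targets: [60,22,0,-1,0,0,0,60,22,0,0,0,0,0,60,0,0,0,0,0,0,0,0,0,0,0,0,0,0,0,0,0,0,0,0]

```text
clock: 4.62
tcp_pos: [0.4763, 0.2435, 0.0477]
orientation: [0.044, 0.706, 0.044, -0.705]
wrist_force: [-0.3, 0.2, 0.1]
finger_gap: 0.0437
```

Call:
drive_tool:
  targets: [0,0,0,0,0,0,0,0,0,0,0,0,0,0,0,0,0,0,0,0,0,0,0,0,0,0,0,0,0,0,0,0,0,0,0]

```text
clock: 5.25
tcp_pos: [0.4756, 0.2435, 0.0468]
orientation: [0.044, 0.706, 0.044, -0.706]
wrist_force: [-0.6, -1.0, 2.9]
finger_gap: 0.0137
```

```bash
python3 -c "
from h import *
show()
rows([.4753,.2409,.0430],np.radians(97.08),1)
"
```

```text
t 5.25 tcp [475.6 243.5  46.8] x [ 0. -0. -1.] y ang -82.8 F [-0.6 -1.   2.9] gap 13.7 j [-0.13  0.56 -0.58  2.    0.45  0.72 -2.44]
[3.8 2.6 0.6] [ 0.002 -0.    -0.   ]
```

Call:
drive_tool:
  targets: [0,-10,0,0,0,0,0,0,-30,0,0,0,0,0,0,-50,0,0,0,0,0,0,-43,0,0,0,0,0,0,0,0,0,0,0,0]

```text
clock: 5.88
tcp_pos: [0.4771, 0.245, 0.183]
orientation: [0.044, 0.708, 0.045, -0.704]
wrist_force: [-0.3, 0.4, -3.4]
finger_gap: 0.0141
```

Run:
```python
from h import *
show()
f=cams.grab_frame("side"); crop("s2",f,230,150,430,350,3)
rows([.5738,-.0856,.180],np.radians(87.65),8)
```

```text
t 5.88 tcp [477.1 245.  183. ] x [ 0.006  0.003 -1.   ] y ang -82.79 F [-0.3  0.4 -3.4] gap 14.1 j [-0.03  0.37 -0.69  1.9   0.28  0.97 -2.29]
[ 0.1 42.4 -7. ] [ 0.021 -0.     0.   ]
[ 0.1 42.2 -7.9] [ 0.021 -0.     0.   ]
[ 0.1 42.1 -8.7] [ 0.021 -0.     0.   ]
[ 0.1 41.9 -9.6] [ 0.021 -0.     0.   ]
[  0.1  41.7 -10.5] [ 0.021 -0.     0.   ]
[  0.1  41.4 -11.4] [ 0.021 -0.     0.   ]
[  0.1  41.2 -12.2] [ 0.021 -0.     0.   ]
[  0.1  40.9 -13.1] [ 0.021 -0.     0.   ]
```

View pics/s2.png

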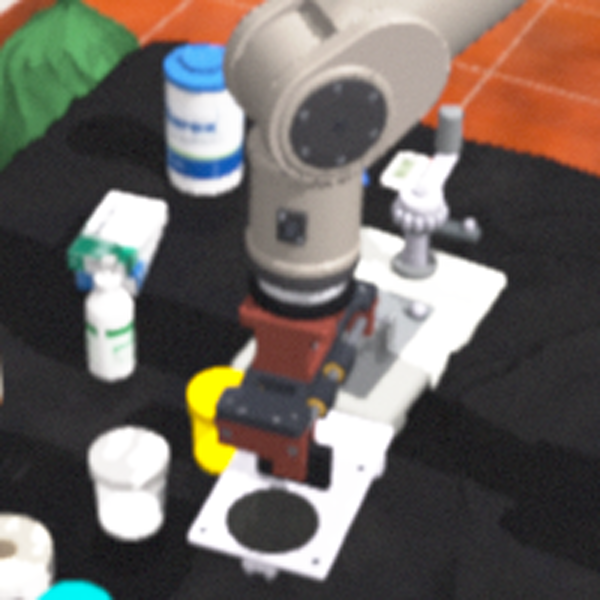

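The plate is held level. I'll carry it over the dock.

Call:
drive_tool:
  targets: [0,0,42,-7,0.021,0,0,0,0,42,-8,0.021,0,0,0,0,42,-9,0.021,0,0,0,0,42,-10,0.021,0,0,0,0,42,-11,0.021,0,0]

```text
clock: 6.55
tcp_pos: [0.5366, 0.0362, 0.1774]
orientation: [-0.007, -0.706, -0.007, 0.708]
wrist_force: [1.3, 0.2, -2.5]
finger_gap: 0.0138
```

Call:
drive_tool:
  targets: [0,0,41,-11,0.021,0,0,0,0,41,-12,0.021,0,0,0,0,40,-13,0.021,0,0,0,0,0,0,0,0,0,0,0,0,0,0,0,0]

```text
clock: 7.18
tcp_pos: [0.5725, -0.0833, 0.1778]
orientation: [0.015, -0.706, 0.014, 0.708]
wrist_force: [-0.7, 0.8, -2.4]
finger_gap: 0.0135
```

Run:
```python
from h import *
import pickle
show()
f=cams.grab_frame("side"); crop("s3",f,270,130,430,320,3)
i=cams.camera_info("wrist"); w=cams.grab_frame("wrist"); pickle.dump(i,open("w3.pkl","wb"))
cv2.imwrite("pics/w3.png",w[:,:,::-1])
rows([.5738,-.0856,.115],np.radians(87.65),1)
```

```text
t 7.17 tcp [572.5 -83.3 177.8] x [-0.003  0.001 -1.   ] y ang -92.39 F [-0.7  0.8 -2.4] gap 13.5 j [ 0.45  0.42 -0.52  1.81  0.25  0.99 -1.79]
[63.7  3.3 -1. ] [0.001 0.002 0.001]
```

View pics/s3.png

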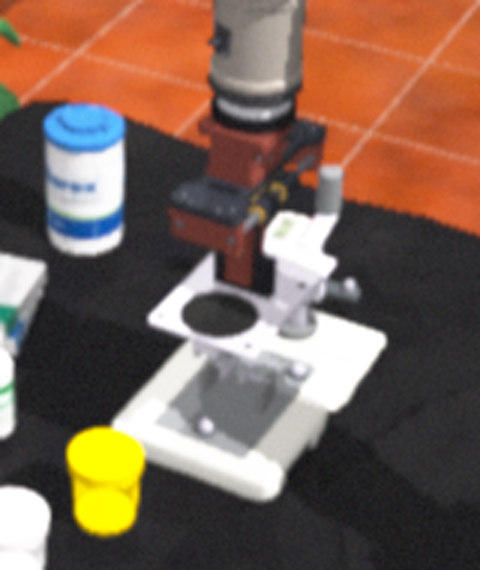

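View pics/w3.png

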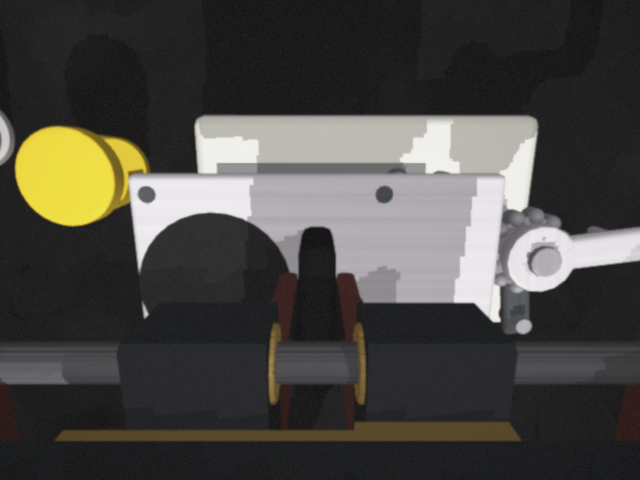

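The wrist view shows the plate's rear edge from (131,176) to (503,176), with the collar and crank clear to the right. I'll check the held plate's pose from those corners.

Run:
```python
from h import *
import pickle
i=pickle.load(open("w3.pkl","rb"))
g=cv2.cvtColor(cv2.imread("pics/w3.png"),cv2.COLOR_BGR2GRAY)
for u in (160,250,350,470): 
    print(u,[int(x) for x in g[168:184,u]])
for v in (190,230,280):
    print(v,[int(x) for x in g[v,125:140]],[int(x) for x in g[v,495:512]])
for z in (.163,.165):
    a=onz(i,131,174.5,z)*1000;b=onz(i,503,174.5,z)*1000
    print(a,b,"len",np.linalg.norm(a-b),"yaw",np.degrees(np.arctan2(b[0]-a[0],-(b[1]-a[1]))))
    y=(a-b)/np.linalg.norm(a-b); x=np.array([y[1],-y[0],0]); print("centre",(a+b)/2-53*x)
```

```text
160 [34, 36, 38, 39, 57, 101, 134, 157, 171, 190, 205, 218, 228, 233, 235, 234]
250 [148, 147, 148, 144, 139, 134, 142, 155, 172, 189, 205, 220, 228, 233, 233, 231]
350 [106, 107, 107, 107, 107, 118, 139, 154, 163, 168, 171, 174, 174, 175, 175, 174]
470 [184, 184, 185, 183, 174, 152, 146, 153, 163, 168, 171, 173, 176, 176, 174, 175]
190 [191, 172, 138, 131, 166, 201, 220, 227, 231, 233, 233, 232, 222, 169, 117] [228, 229, 228, 228, 229, 228, 225, 219, 213, 220, 233, 238, 239, 239, 239, 238, 238]
230 [32, 38, 34, 34, 31, 33, 34, 46, 106, 181, 215, 227, 234, 236, 236] [231, 228, 224, 217, 199, 164, 145, 140, 136, 132, 130, 123, 106, 102, 103, 105, 105]
280 [31, 29, 27, 33, 30, 33, 33, 31, 30, 30, 32, 31, 35, 35, 36] [137, 134, 138, 144, 151, 158, 164, 165, 161, 159, 155, 150, 144, 141, 143, 142, 141]
[628.01271543  -1.30698845 163.        ] [ 621.31318085 -168.11103032  163.        ] len 166.93852804864437 yaw -2.2999973228367514
centre [571.7056451  -82.58202686 163.        ]
[628.13047367  -2.25179848 165.        ] [ 621.50634662 -167.17835442  165.        ] len 165.05952838767686 yaw -2.2999973228367967
centre [571.8611071  -82.58809392 165.        ]
```

Call:
drive_tool:
  targets: [0,20,3,-1,0,0,0,0,25,0,0,0,0.002,0,0,15,0,0,0,0,0,0,0,0,0,0,0,0,0,0,0,0,0,0,0]

```text
clock: 7.9
tcp_pos: [0.5753, -0.0869, 0.1202]
orientation: [-0.015, 0.708, -0.015, -0.706]
wrist_force: [-0.6, 0.3, -3.1]
finger_gap: 0.0139
```

Run:
```python
from h import *
show()
rows([.5738,-.0856,.0938],np.radians(87.65),1)
```

```text
t 7.9 tcp [575.3 -86.9 120.2] x [ 0.003 -0.    -1.   ] y ang -92.4 F [-0.6  0.3 -3.1] gap 13.9 j [ 0.43  0.49 -0.5   1.85  0.3   0.87 -1.83]
[26.3 -1.2  1.7] [-0.001 -0.003  0.   ]
```

Call:
drive_tool:
  targets: [0,4,-1,1,0,0,0,0,5,0,0,0,0,0,0,5,0,0,0,0,0,0,4,0,0,0,0,0,0,0,0,0,0,0,0]

```text
clock: 8.52
tcp_pos: [0.5734, -0.0861, 0.101]
orientation: [-0.015, 0.707, -0.015, -0.707]
wrist_force: [-0.1, -0.4, -3.2]
finger_gap: 0.014
```

Run:
```python
from h import *
show()
rows([.5738,-.0856,.0938],np.radians(87.65),1)
```

```text
t 8.53 tcp [573.4 -86.1 101. ] x [ 0.001  0.    -1.   ] y ang -92.42 F [-0.1 -0.4 -3.2] gap 14.0 j [ 0.42  0.51 -0.49  1.87  0.31  0.84 -1.84]
[ 7.2 -0.5 -0.3] [-0.001 -0.001  0.   ]
```

Call:
drive_tool:
  targets: [0,3,0,0,0,0,0,0,2,0,0,0,0,0,0,2,0,0,0,0,0,0,0,0,0,0,0,0,0,0,0,0,0,0,0]

```text
clock: 9.15
tcp_pos: [0.5736, -0.086, 0.0944]
orientation: [-0.015, 0.707, -0.015, -0.706]
wrist_force: [0.7, 0.9, -6.1]
finger_gap: 0.0138
```

Run:
```python
from h import *
show()
f=cams.grab_frame("side"); crop("s4",f,290,150,430,310,4)
```

```text
t 9.15 tcp [573.6 -86.   94.4] x [ 0.001 -0.    -1.   ] y ang -92.42 F [ 0.7  0.9 -6.1] gap 13.8 j [ 0.41  0.52 -0.49  1.87  0.32  0.83 -1.85]
```

View pics/s4.png

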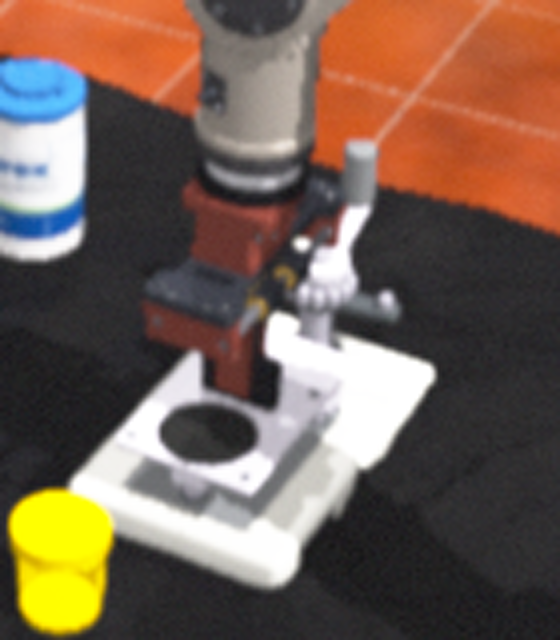

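The rollers are now pulling the plate down (Fz -6.1). I'll press a little further and feel for contact.

Call:
drive_tool:
  targets: [0,1.5,0,0,0,0,0,0,1.5,0,0,0,0,0,0,0,0,0,0,0,0,0,0,0,0,0,0,0,0,0,0,0,0,0,0]

```text
clock: 9.82
tcp_pos: [0.5745, -0.0857, 0.0933]
orientation: [-0.015, 0.708, -0.015, -0.706]
wrist_force: [-2.7, 1.3, 6.8]
finger_gap: 0.0139
```

Run:
```python
from h import *
show()
```

```text
t 9.82 tcp [574.5 -85.7  93.3] x [ 0.003 -0.001 -1.   ] y ang -92.4 F [-2.7  1.3  6.8] gap 13.9 j [ 0.41  0.52 -0.48  1.87  0.32  0.82 -1.85]
```

Call:
drive_tool:
  targets: [0,1.5,0,0,0,0,0,0,0,0,0,0,0,0,0,0,0,0,0,0,0,50,0,0,0,0,0,0,50,0,0,0,0,0,0]

```text
clock: 10.45
tcp_pos: [0.5744, -0.0862, 0.0906]
orientation: [-0.015, 0.708, -0.015, -0.706]
wrist_force: [-0.2, -0.8, 0.4]
finger_gap: 0.0302
```

Call:
drive_tool:
  targets: [50,-5,0,0,0,0,0,50,-30,0,0,0,0,0,50,-50,0,0,0,0,0,50,-50,0,0,0,0,0,50,-30,0,12,0,0,0]

```text
clock: 11.08
tcp_pos: [0.5628, -0.0854, 0.2581]
orientation: [-0.015, 0.709, -0.015, -0.705]
wrist_force: [-0.1, -0.1, -0.2]
finger_gap: 0.0497
```

Run:
```python
from h import *
import pickle
show()
f=cams.grab_frame("side"); crop("s5",f,290,150,430,310,4)
t=cams.grab_frame("top"); crop("t5",t,290,210,480,320,4)
i=cams.camera_info("wrist"); w=cams.grab_frame("wrist"); pickle.dump(i,open("w5.pkl","wb"))
cv2.imwrite("pics/w5.png",w[:,:,::-1])
```

```text
t 11.07 tcp [562.8 -85.4 258.1] x [ 0.006 -0.    -1.   ] y ang -92.41 F [-0.1 -0.1 -0.2] gap 49.7 j [ 0.49  0.32 -0.55  1.75  0.18  1.12 -1.74]
```

View pics/s5.png

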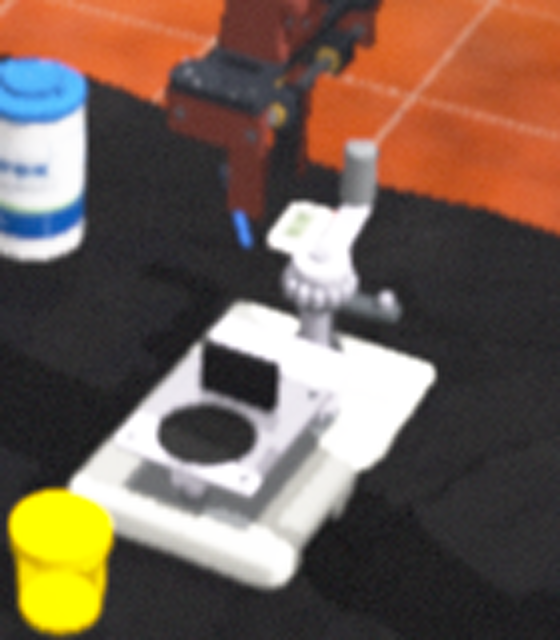

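View pics/w5.png

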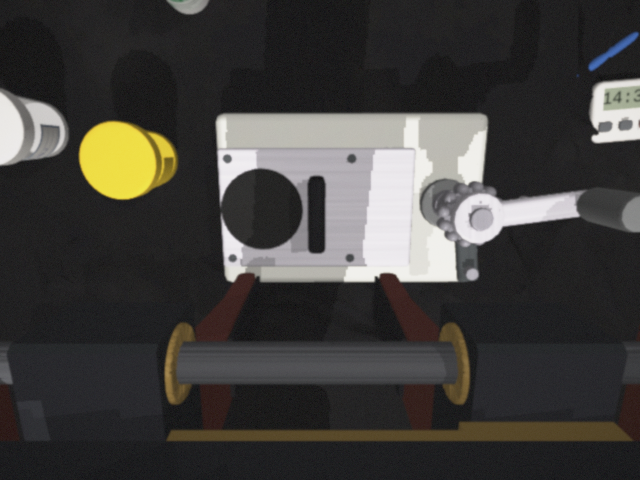

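The plate sits on the dock in both views (pad at wrist px (262,209), bar (317,215)). I'll check it numerically against the predicted home pose.

Run:
```python
from h import *
import pickle
i=pickle.load(open("w5.pkl","rb")); isd=cams.camera_info("side")
w=cv2.imread("pics/w5.png"); g=cv2.cvtColor(w,cv2.COLOR_BGR2GRAY)
k=4;x0,y0=210,140
c=cv2.resize(g[y0:275,x0:340],None,fx=k,fy=k,interpolation=cv2.INTER_CUBIC)
n,l,st,ce=cv2.connectedComponentsWithStats((c<70).astype(np.uint8))
for j in range(1,n):
    if st[j,4]>1500:
        yy,xx=np.nonzero(l==j); z=.081 if st[j,2]>200 else .122
        W=np.array([onz(i,(a+.5)/k-.5+x0,(b+.5)/k-.5+y0,z)[:2]*1000 for a,b in zip(xx,yy)])
        print(st[j],z,W.mean(0),cv2.minAreaRect(W.astype(np.float32)))
th=np.radians(-2.35);R=np.array([[np.cos(th),-np.sin(th)],[np.sin(th),np.cos(th)]]);o=np.array([573.8,-85.6])
print("pad pred",R@[0,48]+o)
for dz in (0,7):
  for nm,p in dict(padc=(0,48,81),barTL=(-30,7,122),barTR=(30,7,122),cFL=(-53,85,81),cFR=(-53,-85,81),cRL=(53,85,81)).items():
    X=np.append(R@p[:2]+o,p[2]+dz)/1000
    s=proj(isd,X); print(dz,nm,"side crop",np.round((s-[290,150])*4),"wrist",np.round(proj(i,X),1))
```

```text
[     0      0    369    540 100365] 0.081 [575.20901782 -28.95149182] ((573.356689453125, -32.22593688964844), (80.84904479980469, 119.8659896850586), 83.93218231201172)
[  392   146    68   305 19319] 0.122 [576.35567295 -85.54964967] ((575.8063354492188, -85.47462463378906), (12.796442985534668, 59.69629669189453), 87.38138580322266)
pad pred [575.76817946 -37.64036833]
0 padc side crop [202. 429.] wrist [261.6 209.5]
0 barTL side crop [270. 365.] wrist [307.4 254.8]
0 barTR side crop [194. 338.] wrist [306.9 178.6]
0 cFL side crop [245. 485.] wrist [222.9 267.2]
0 cFR side crop [354. 354.] wrist [409.5 266.9]
0 cRL side crop [108. 433.] wrist [215.8 147.5]
7 padc side crop [202. 421.] wrist [260.5 210.7]
7 barTL side crop [271. 357.] wrist [307.2 257.2]
7 barTR side crop [194. 330.] wrist [306.7 179.3]
7 cFL side crop [245. 477.] wrist [221.1 269.6]
7 cFR side crop [354. 346.] wrist [411.4 269.3]
7 cRL side crop [108. 425.] wrist [213.7 147.5]
```

The plate is home: bar 59.7 mm long at z=122 mm, corners within about 1 px of prediction. Next, the crank knob.

Run:
```python
from h import *
rows([.5755,-.2950,.255],np.radians(-92.4),4,0)
```

```text
[ 0.6 52.2 -5.5] [-0.    -0.001 -0.   ]
[ 0.5 52.2 -5.5] [-0.    -0.001 -0.   ]
[ 0.5 52.2 -5.5] [-0.    -0.001 -0.   ]
[ 0.5 52.2 -5.5] [-0.    -0.001 -0.   ]
```

Call:
drive_tool:
  targets: [60,0,52,-5.5,0,-0.001,0,60,0,52,-5.5,0,-0.001,0,60,0,52,-5.5,0,-0.001,0,60,0,52,-5.5,0,-0.001,0,60,0,0,0,0,0,0]

```text
clock: 11.85
tcp_pos: [0.5728, -0.3, 0.2524]
orientation: [0.018, -0.705, 0.018, 0.709]
wrist_force: [0.7, 0.6, 0.5]
finger_gap: 0.0601
```

Run:
```python
from h import *
import pickle
show()
rows([.5755,-.2950,.135],np.radians(-92.4),1,0)
i=cams.camera_info("wrist"); w=cams.grab_frame("wrist"); pickle.dump(i,open("w6.pkl","wb"))
cv2.imwrite("pics/w6.png",w[:,:,::-1])
```

```text
t 11.85 tcp [ 572.8 -300.   252.4] x [-0.006 -0.001 -1.   ] y ang -92.88 F [0.7 0.6 0.5] gap 60.1 j [ 0.71  0.45 -0.45  1.57  0.21  1.18 -1.4 ]
[117.4  -5.2  -3.1] [-0.008  0.006 -0.001]
```

View pics/w6.png

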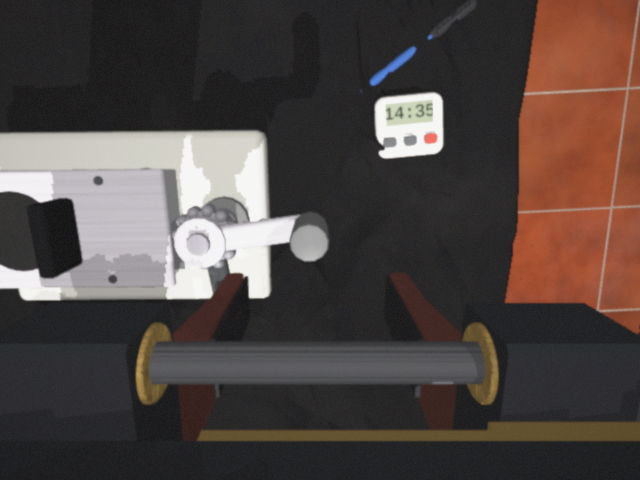

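The knob top is at wrist px (309,241) and the spindle nut at (198,243).

Run:
```python
from h import *
import pickle
i=pickle.load(open("w6.pkl","rb"))
print(onz(i,309.5,240.5,.173)*1000, onz(i,198,242,.125)*1000,onz(i,198,242,.135)*1000)
```

```text
[ 578.18698546 -295.75345574  173.        ] [ 569.22175002 -209.22319907  125.        ] [ 571.62986781 -212.46439438  135.        ]
```

Call:
drive_tool:
  targets: [60,10,-5,-3.5,-0.008,0.006,0,60,40,0,0,0,0,0,60,40,0,0,0,0,0,60,20,0,0,0,0,0,60,0,0,0,0,0,0]

```text
clock: 12.52
tcp_pos: [0.5783, -0.2878, 0.1437]
orientation: [-0.012, 0.708, -0.011, -0.706]
wrist_force: [-0.4, 1.5, -0.2]
finger_gap: 0.06
```

Run:
```python
from h import *
show()
rows([.5763,-.2952,.136],np.radians(-92.4),1,0)
```

```text
t 12.53 tcp [ 578.3 -287.8  143.7] x [ 0.002  0.002 -1.   ] y ang -91.84 F [-0.4  1.5 -0.2] gap 60.0 j [ 0.68  0.55 -0.44  1.68  0.27  0.98 -1.45]
[7.7 7.5 1.8] [ 0.01  -0.001  0.002]
```

Call:
drive_tool:
  targets: [60,7,6,1.5,0,0,0,60,0,0,0,0,0,0,60,0,0,0,0,0,0,10,0,0,0,0,0,0,10,0,0,0,0,0,0]

```text
clock: 13.15
tcp_pos: [0.5773, -0.2954, 0.1384]
orientation: [-0.012, 0.709, -0.012, -0.705]
wrist_force: [-0.2, -0.9, 0.4]
finger_gap: 0.0437
```

Call:
drive_tool:
  targets: [10,0,0,0,0,0,0,10,0,0,0,0,0,0,10,0,0,0,0,0,0,10,0,0,0,0,0,0,10,0,0,0,0,0,0]

```text
clock: 13.78
tcp_pos: [0.5772, -0.2955, 0.1382]
orientation: [-0.012, 0.708, -0.012, -0.706]
wrist_force: [0.1, -0.7, 0.8]
finger_gap: 0.0252
```

Run:
```python
from h import *
show()
```

```text
t 13.78 tcp [ 577.2 -295.5  138.2] x [ 0.004 -0.    -1.   ] y ang -91.97 F [ 0.1 -0.7  0.8] gap 25.2 j [ 0.69  0.55 -0.43  1.68  0.27  0.97 -1.45]
```

```bash
cat >> h.py <<'E'
C=np.array([568.9,-210.6])
def arc(phi0,step,n,yang,r=85.):
    "rows (tool y,z mm) along clockwise arc; angles rad"
    c,s=np.cos(yang),np.sin(yang)
    for k in range(n):
        a,b=phi0-k*step,phi0-(k+1)*step
        d=r*np.array([np.cos(b)-np.cos(a),np.sin(b)-np.sin(a)])
        print(k,"phi",round(b,3),"y,z",np.round([c*d[0]+s*d[1],s*d[0]-c*d[1]],2))
def kn():
    s,tp,tr=tool(); v=tp[:2]*1000-C; F=np.array(s["wrist_force"]); ph=np.arctan2(v[1],v[0]); u=v/np.linalg.norm(v); t=np.array([u[1],-u[0]])
    print("t",round(s["clock"],2),"tcp",np.round(tp*1000,1),"phi",round(ph,3),"r",round(np.linalg.norm(v),1),"F rad",round(F[:2]@u,1),"F tan(cw)",round(F[:2]@t,1),"Fz",round(F[2],1),"Tz",np.round(s["wrist_torque"],2),"gap",round(s["finger_gap"]*1000,1))
E
python3 - <<'E'
from h import *
kn()
arc(-1.476,.08,16,np.radians(-92))
E
```

```text
t 13.78 tcp [ 577.2 -295.5  138.2] phi -1.473 r 85.3 F rad 0.7 F tan(cw) 0.0 Fz 0.8 Tz [-0.02  0.01 -0.  ] gap 25.2
0 phi -1.556 y,z [0.61 6.77]
1 phi -1.636 y,z [0.07 6.8 ]
2 phi -1.716 y,z [-0.48  6.78]
3 phi -1.796 y,z [-1.02  6.72]
4 phi -1.876 y,z [-1.55  6.62]
5 phi -1.956 y,z [-2.08  6.47]
6 phi -2.036 y,z [-2.59  6.29]
7 phi -2.116 y,z [-3.08  6.06]
8 phi -2.196 y,z [-3.56  5.79]
9 phi -2.276 y,z [-4.01  5.49]
10 phi -2.356 y,z [-4.43  5.15]
11 phi -2.436 y,z [-4.83  4.78]
12 phi -2.516 y,z [-5.2   4.38]
13 phi -2.596 y,z [-5.53  3.95]
14 phi -2.676 y,z [-5.83  3.5 ]
15 phi -2.756 y,z [-6.09  3.02]
```

Call:
drive_tool:
  targets: [10,0,0.6,6.8,0,0,0,10,0,0.1,6.8,0,0,0,10,0,-0.5,6.8,0,0,0,10,0,-1,6.7,0,0,0,10,0,-1.6,6.6,0,0,0]

```text
clock: 14.4
tcp_pos: [0.5432, -0.2918, 0.1381]
orientation: [-0.012, 0.709, -0.012, -0.705]
wrist_force: [2.6, 0.4, 0.6]
finger_gap: 0.0256
```

```bash
python3 -c "
from h import *
kn()"
```

```text
t 14.4 tcp [ 543.2 -291.8  138.1] phi -1.878 r 85.2 F rad -1.2 F tan(cw) -2.4 Fz 0.6 Tz [-0.03 -0.65  0.04] gap 25.6
```

Following the arc nicely with drag of about 2.4 N.

Call:
drive_tool:
  targets: [10,0,-2.1,6.5,0,0,0,10,0,-2.6,6.3,0,0,0,10,0,-3.1,6.1,0,0,0,10,0,-3.6,5.8,0,0,0,10,0,-4,5.5,0,0,0]

```text
clock: 15.02
tcp_pos: [0.5135, -0.2753, 0.1379]
orientation: [-0.012, 0.708, -0.012, -0.706]
wrist_force: [2.3, -1.4, 0.8]
finger_gap: 0.0255
```

```bash
python3 -c "
from h import *
kn()"
```

```text
t 15.03 tcp [ 513.5 -275.3  137.9] phi -2.278 r 85.1 F rad -0.4 F tan(cw) -2.7 Fz 0.8 Tz [-0.24 -0.6   0.03] gap 25.5
```

Call:
drive_tool:
  targets: [10,0,-4.4,5.2,0,0,0,10,0,-4.8,4.8,0,0,0,10,0,-5.2,4.4,0,0,0,10,0,-5.5,4,0,0,0,10,0,-5.8,3.5,0,0,0]

```text
clock: 15.65
tcp_pos: [0.4927, -0.2486, 0.1378]
orientation: [-0.012, 0.708, -0.012, -0.706]
wrist_force: [1.9, -1.3, 0.8]
finger_gap: 0.0255
```

```bash
python3 -c "
from h import *
kn()
arc(-2.676,.04,18,np.radians(-92))"
```

```text
t 15.65 tcp [ 492.7 -248.6  137.8] phi -2.679 r 85.2 F rad -1.1 F tan(cw) -2.1 Fz 0.8 Tz [-0.35 -0.68  0.01] gap 25.5
0 phi -2.716 y,z [-3.01  1.57]
1 phi -2.756 y,z [-3.08  1.45]
2 phi -2.796 y,z [-3.13  1.33]
3 phi -2.836 y,z [-3.18  1.2 ]
4 phi -2.876 y,z [-3.23  1.07]
5 phi -2.916 y,z [-3.27  0.94]
6 phi -2.956 y,z [-3.3   0.81]
7 phi -2.996 y,z [-3.33  0.68]
8 phi -3.036 y,z [-3.36  0.54]
9 phi -3.076 y,z [-3.38  0.41]
10 phi -3.116 y,z [-3.39  0.27]
11 phi -3.156 y,z [-3.4   0.14]
12 phi -3.196 y,z [-3.4  0. ]
13 phi -3.236 y,z [-3.4  -0.13]
14 phi -3.276 y,z [-3.39 -0.27]
15 phi -3.316 y,z [-3.38 -0.41]
16 phi -3.356 y,z [-3.36 -0.54]
17 phi -3.396 y,z [-3.33 -0.67]
```

Call:
drive_tool:
  targets: [10,0,-3,1.6,0,0,0,10,0,-3.1,1.4,0,0,0,10,0,-3.1,1.3,0,0,0,10,0,-1.6,0.6,0,0,0,10,0,-1.6,0.6,0,0,0]

```text
clock: 16.27
tcp_pos: [0.4877, -0.2365, 0.1378]
orientation: [-0.012, 0.708, -0.012, -0.706]
wrist_force: [1.3, -2.4, 0.9]
finger_gap: 0.0254
```

```bash
python3 -c "
from h import *
kn()
w=cams.grab_frame('wrist');cv2.imwrite('pics/w7.png',w[:,:,::-1])"
```

```text
t 16.27 tcp [ 487.7 -236.5  137.8] phi -2.833 r 85.2 F rad -0.5 F tan(cw) -2.7 Fz 0.9 Tz [-0.44 -0.46 -0.  ] gap 25.4
```

View pics/w7.png

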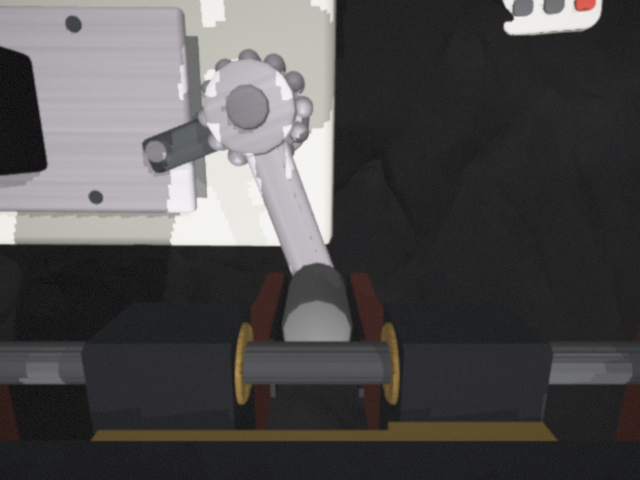

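The wrist view shows the finger foot at (155,152), already over the plate's right margin, and the spindle at (248,106). I'll continue in small steps.

Call:
drive_tool:
  targets: [10,0,-1.6,0.6,0,0,0,10,0,-1.6,0.5,0,0,0,10,0,-1.6,0.5,0,0,0,10,0,-1.6,0.5,0,0,0,10,0,-1.6,0.4,0,0,0]

```text
clock: 16.95
tcp_pos: [0.4856, -0.2282, 0.1377]
orientation: [-0.012, 0.708, -0.012, -0.706]
wrist_force: [0.9, -2.5, 0.8]
finger_gap: 0.0256
```

```bash
python3 -c "
from h import *
kn()"
```

```text
t 16.95 tcp [ 485.6 -228.2  137.7] phi -2.933 r 85.2 F rad -0.4 F tan(cw) -2.6 Fz 0.8 Tz [-0.51 -0.45  0.02] gap 25.6
```

Call:
drive_tool:
  targets: [10,0,-1.6,0.4,0,0,0,10,0,-1.7,0.4,0,0,0,10,0,-1.7,0.4,0,0,0,10,0,-1.7,0.3,0,0,0,10,0,-1.7,0.3,0,0,0]

```text
clock: 17.58
tcp_pos: [0.4842, -0.2198, 0.1378]
orientation: [-0.012, 0.708, -0.012, -0.706]
wrist_force: [2.0, -2.5, 0.8]
finger_gap: 0.0256
```

```bash
python3 -c "
from h import *
kn()"
```

```text
t 17.57 tcp [ 484.2 -219.8  137.8] phi -3.034 r 85.2 F rad -1.7 F tan(cw) -2.7 Fz 0.8 Tz [-0.54 -0.56  0.02] gap 25.6
```

Call:
drive_tool:
  targets: [10,0,-1.7,0.3,0,0,0,10,0,-1.7,0.2,0,0,0,10,0,-1.7,0.2,0,0,0,10,0,-1.7,0.1,0,0,0,10,0,0,0,0,0,0]

```text
clock: 18.2
tcp_pos: [0.4838, -0.2147, 0.1379]
orientation: [-0.012, 0.709, -0.013, -0.705]
wrist_force: [3.2, -6.2, -1.7]
finger_gap: 0.0255
```

```bash
python3 -c "
from h import *
kn()
w=cams.grab_frame('wrist');cv2.imwrite('pics/w8.png',w[:,:,::-1])"
```

```text
t 18.2 tcp [ 483.8 -214.7  137.9] phi -3.093 r 85.2 F rad -2.9 F tan(cw) -6.3 Fz -1.7 Tz [-1.78 -0.86  0.02] gap 25.5
```

View pics/w8.png

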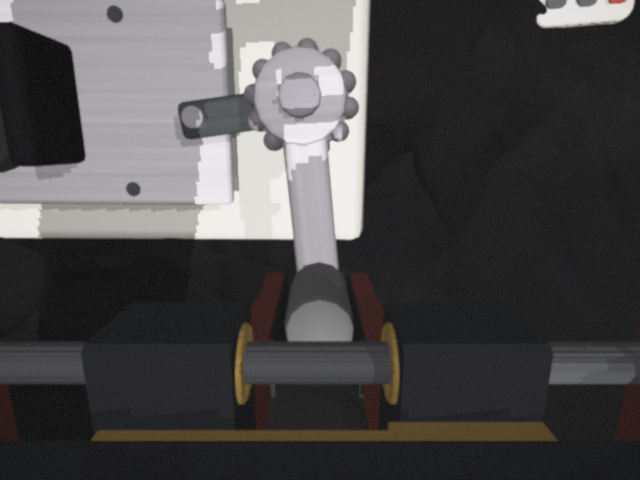

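It's tight at phi of about -3.08 (tangential force up to 6.3 N), finger foot at (192,116). I'll keep going slowly through the clutch's give.

```bash
python3 -c "
from h import *
arc(-3.114,.03,17,np.radians(-92))"
```

```text
0 phi -3.144 y,z [-2.55  0.12]
1 phi -3.174 y,z [-2.55  0.04]
2 phi -3.204 y,z [-2.55 -0.03]
3 phi -3.234 y,z [-2.55 -0.11]
4 phi -3.264 y,z [-2.54 -0.18]
5 phi -3.294 y,z [-2.54 -0.26]
6 phi -3.324 y,z [-2.53 -0.34]
7 phi -3.354 y,z [-2.52 -0.41]
8 phi -3.384 y,z [-2.5  -0.49]
9 phi -3.414 y,z [-2.49 -0.56]
10 phi -3.444 y,z [-2.47 -0.64]
11 phi -3.474 y,z [-2.45 -0.71]
12 phi -3.504 y,z [-2.43 -0.78]
13 phi -3.534 y,z [-2.4  -0.86]
14 phi -3.564 y,z [-2.38 -0.93]
15 phi -3.594 y,z [-2.35 -1.  ]
16 phi -3.624 y,z [-2.32 -1.07]
```

Call:
drive_tool:
  targets: [10,0,-2.5,0.1,0,0,0,10,0,-2.5,0,0,0,0,10,0,-2.5,0,0,0,0,10,0,0,0,0,0,0,10,0,0,0,0,0,0]

```text
clock: 18.88
tcp_pos: [0.4837, -0.2064, 0.1378]
orientation: [-0.012, 0.709, -0.013, -0.705]
wrist_force: [2.3, -4.5, -0.4]
finger_gap: 0.0255
```

```bash
python3 -c "
from h import *
kn()"
```

```text
t 18.88 tcp [ 483.7 -206.4  137.8] phi 3.092 r 85.3 F rad -2.5 F tan(cw) -4.4 Fz -0.4 Tz [-1.16 -0.69 -0.01] gap 25.5
```

Call:
drive_tool:
  targets: [10,0,-2.5,-0.1,0,0,0,10,0,-2.5,-0.2,0,0,0,10,0,-2.5,-0.3,0,0,0,10,0,0,0,0,0,0,10,0,0,0,0,0,0]

```text
clock: 19.5
tcp_pos: [0.4847, -0.1971, 0.1377]
orientation: [-0.012, 0.708, -0.012, -0.706]
wrist_force: [2.4, 0.7, 0.1]
finger_gap: 0.0254
```

```bash
python3 -c "
from h import *
kn()
w=cams.grab_frame('wrist');cv2.imwrite('pics/w9.png',w[:,:,::-1])"
```

```text
t 19.5 tcp [ 484.7 -197.1  137.7] phi 2.983 r 85.3 F rad -2.3 F tan(cw) 1.1 Fz 0.1 Tz [ 0.24 -0.67  0.03] gap 25.4
```

View pics/w9.png

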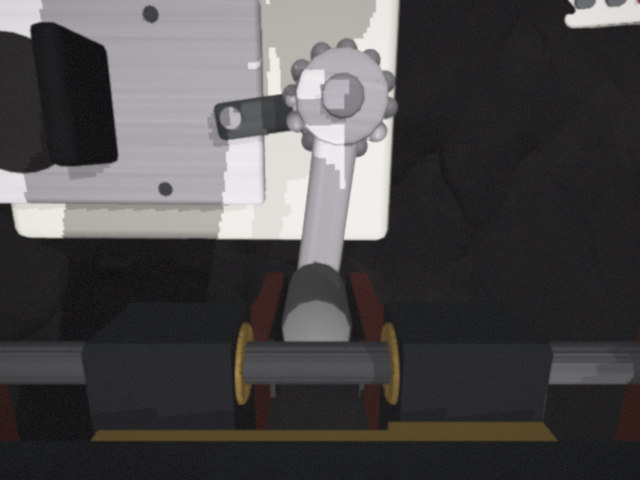

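```bash
cat >> h.py <<'E'
def fing(foot,tcp_at):
    i=dict(cams.camera_info("wrist")); s,tp,tr=tool()
    d=(np.array(tcp_at)-tp*1000)/1000
    i["t"]=np.asarray(i["t"])-np.asarray(i["R"])@d
    for z in (.10,.115):
        X=onz(i,*foot,z)*1000; v=X[:2]-C; print("foot z",z,np.round(X,1),"r",round(np.linalg.norm(v),1),"ang",round(np.arctan2(v[1],v[0]),3))
E
python3 -c "
from h import *
kn()
for n,a,b in (('w7',(155.5,152),(487.7,-236.5,137.8)),('w8',(191.5,116),(483.8,-214.7,137.9)),('w9',(230.5,118),(484.7,-197.1,137.7))): print(n);fing(a,b)
for n in ('w8','w9'):
    f=cv2.imread('pics/%s.png'%n)[:,:,::-1]; crop(n+'c',f,150,30,420,200,3)
"
```

```text
t 19.55 tcp [ 484.6 -197.3  137.7] phi 2.985 r 85.3 F rad -1.5 F tan(cw) 1.2 Fz 0.8 Tz [ 0.19 -0.64 -0.  ] gap 25.5
w7
foot z 0.1 [ 551.9 -157.9  100. ] r 55.4 ang 1.884
foot z 0.115 [ 551.9 -164.   115. ] r 49.6 ang 1.92
w8
foot z 0.1 [ 564.5 -156.   100. ] r 54.8 ang 1.651
foot z 0.115 [ 563.3 -160.5  115. ] r 50.4 ang 1.682
w9
foot z 0.1 [ 563.8 -157.4  100. ] r 53.4 ang 1.666
foot z 0.115 [ 562.7 -160.5  115. ] r 50.4 ang 1.693
```

View pics/w8c.png

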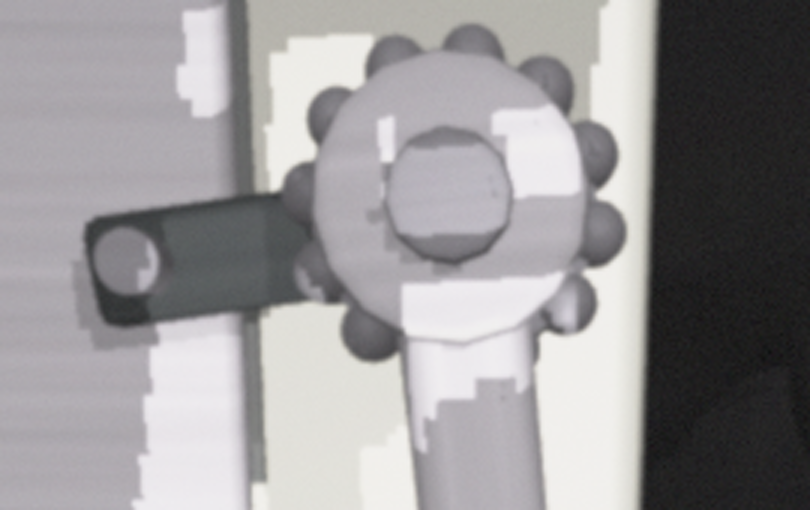

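View pics/w9c.png

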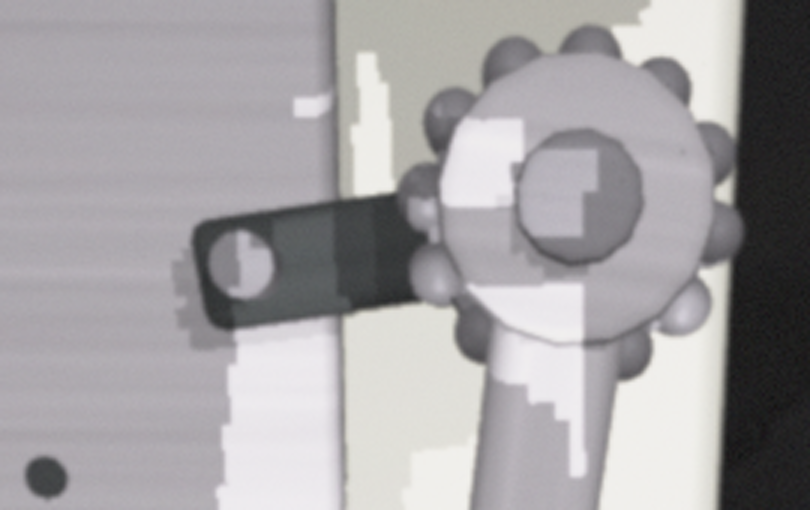

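The finger has stood still (ang 1.68→1.69) while the crank moved on by about 0.22 rad, so the clutch is at its crest. Another ~0.2 rad takes it into the first notch.

Call:
drive_tool:
  targets: [10,0,-2.5,-0.4,0,0,0,10,0,-2.5,-0.4,0,0,0,10,0,-2.5,-0.5,0,0,0,10,0,0,0,0,0,0,10,0,0,0,0,0,0]

```text
clock: 20.18
tcp_pos: [0.4862, -0.1903, 0.1378]
orientation: [-0.012, 0.708, -0.012, -0.706]
wrist_force: [1.8, 1.8, 0.9]
finger_gap: 0.0257
```

```bash
python3 -c "
from h import *
kn()
w=cams.grab_frame('wrist');cv2.imwrite('pics/w10.png',w[:,:,::-1]); crop('w10c',w,150,30,420,200,3)"
```

```text
t 20.18 tcp [ 486.2 -190.3  137.8] phi 2.901 r 85.2 F rad -1.3 F tan(cw) 2.2 Fz 0.9 Tz [ 0.62 -0.63 -0.  ] gap 25.7
```

View pics/w10c.png

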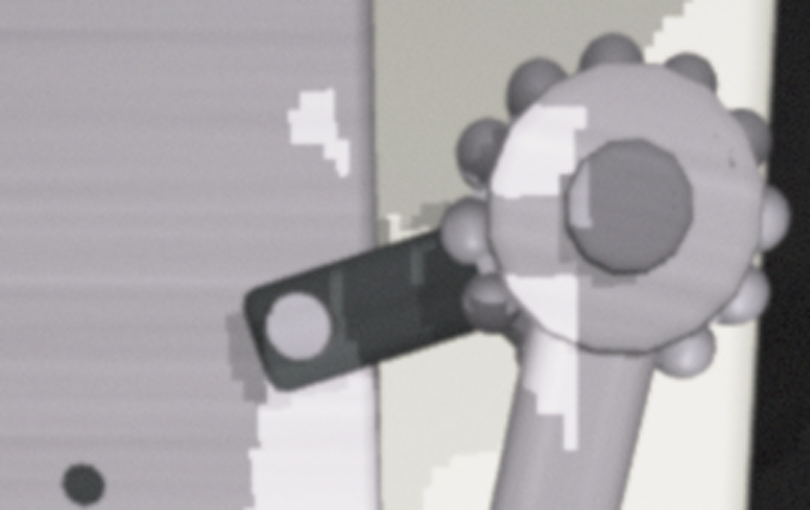

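The finger has sprung back: its foot is now at crop (299,327), image px (249.5,139). I'll compute the slip.

```bash
python3 -c "
from h import *
kn(); fing((249.3,138.6),(486.2,-190.3,137.8))"
```

```text
t 20.23 tcp [ 486.1 -190.4  137.7] phi 2.902 r 85.2 F rad -2.3 F tan(cw) 2.3 Fz 1.0 Tz [ 0.58 -0.61 -0.02] gap 25.4
foot z 0.1 [ 555.3 -159.1  100. ] r 53.2 ang 1.83
foot z 0.115 [ 554.9 -161.6  115. ] r 50.9 ang 1.849
```

Slip is about 0.48 rad, so the first click is done (finger back about 0.16, within the stated allowance). I'll stop here, release and rise.

Call:
drive_tool:
  targets: [50,0,0,0,0,0,0,50,0,0,0,0,0,0,50,-10,0,0,0,0,0,50,-50,0,0,0,0,0,50,-55,0,0,0,0,0]

```text
clock: 20.85
tcp_pos: [0.4849, -0.1905, 0.2541]
orientation: [-0.012, 0.708, -0.012, -0.706]
wrist_force: [1.3, 0.2, 0.8]
finger_gap: 0.0502
```

Call:
drive_tool:
  targets: [85,0,0,0,0,0,0,85,0,0,0,0,0,0,85,0,0,0,0,0,0,85,0,0,0,0,0,0,85,0,0,0,0,0,0]

```text
clock: 21.48
tcp_pos: [0.4854, -0.1905, 0.2521]
orientation: [-0.012, 0.708, -0.012, -0.706]
wrist_force: [-0.2, 0.7, 0.2]
finger_gap: 0.085
```

```bash
python3 -c "
from h import *
import pickle
show()
i=cams.camera_info('wrist'); pickle.dump(i,open('w11.pkl','wb'))
w=cams.grab_frame('wrist');cv2.imwrite('pics/w11.png',w[:,:,::-1])
t=cams.grab_frame('top');cv2.imwrite('pics/t11.png',t[:,:,::-1]); crop('t11c',t,190,200,480,320,2.7)
"
```

```text
t 21.48 tcp [ 485.4 -190.5  252.1] x [ 0.003  0.    -1.   ] y ang -91.95 F [-0.2  0.7  0.2] gap 85.0 j [ 0.71  0.24 -0.53  1.86  0.13  1.08 -1.47]
```

View pics/w11.png

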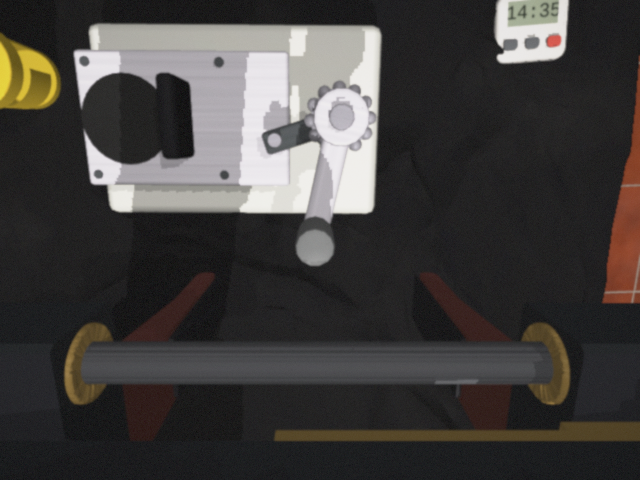

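View pics/t11c.png

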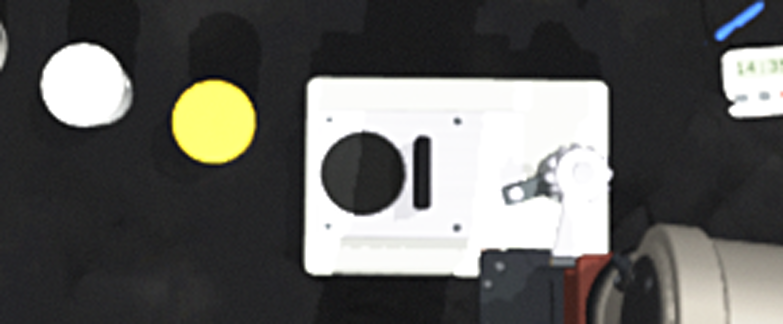

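The crank at rest: knob top at wrist px (315,246), foot (275,140), spindle (341,116).

```bash
python3 -c "
from h import *
import pickle
i=pickle.load(open('w11.pkl','rb'))
k=onz(i,315,246,.173)*1000-[*C,0]; f=onz(i,275,140,.105)*1000-[*C,0]
a=np.arctan2(k[1],k[0]);b=np.arctan2(f[1],f[0])
print(k,f,a,b,'slip',b+np.pi/2-a)
rows([.56,.19,.26],np.radians(-92),8,0)
"
```

```text
[-81.21924858  21.19710009 173.        ] [-13.92097658  49.80480988 105.        ] 2.8863010970231775 1.8433512316594982 slip 0.527846461431217
[ -0.9 -47.9  -7.7] [ 0. -0.  0.]
[ -0.9 -47.9  -7.7] [ 0. -0.  0.]
[ -0.9 -47.9  -7.7] [ 0. -0.  0.]
[ -0.9 -47.9  -7.7] [ 0. -0.  0.]
[ -0.9 -47.9  -7.7] [ 0. -0.  0.]
[ -0.9 -47.9  -7.7] [ 0. -0.  0.]
[ -0.9 -47.9  -7.6] [ 0. -0.  0.]
[ -0.9 -47.9  -7.6] [ 0. -0.  0.]
```

The clutch rests at a slip of about 0.53, which is the first notch. Now the cup; I'll take a wrist look on the way.

Call:
drive_tool:
  targets: [85,-1,-48,-9,0,0,0,85,-1,-48,-9,0,0,0,85,-1,-48,-9,0,0,0,85,-1,-48,-9,0,0,0,85,-1,-48,-9,0,0,0]

```text
clock: 22.2
tcp_pos: [0.5391, 0.0491, 0.258]
orientation: [-0.012, 0.709, -0.012, -0.705]
wrist_force: [0.9, 0.1, 0.0]
finger_gap: 0.085
```

Call:
drive_tool:
  targets: [85,-1,-48,-9,0,0,0,85,-1,-48,-9,0,0,0,85,-1,-45,-9,0,0,0,85,0,0,0,0,0,0,85,0,0,0,0,0,0]

```text
clock: 22.82
tcp_pos: [0.5706, 0.1869, 0.2606]
orientation: [-0.012, 0.708, -0.013, -0.706]
wrist_force: [0.2, -0.3, -0.1]
finger_gap: 0.0847
```

```bash
python3 -c "
from h import *
import pickle
show()
i=cams.camera_info('wrist'); pickle.dump(i,open('w12.pkl','wb'))
w=cams.grab_frame('wrist');cv2.imwrite('pics/w12.png',w[:,:,::-1])
"
```

```text
t 22.82 tcp [570.6 186.9 260.6] x [ 0.003 -0.001 -1.   ] y ang -91.98 F [ 0.2 -0.3 -0.1] gap 84.7 j [ 0.09  0.4  -0.68  1.66  0.27  1.17 -2.26]
```

View pics/w12.png

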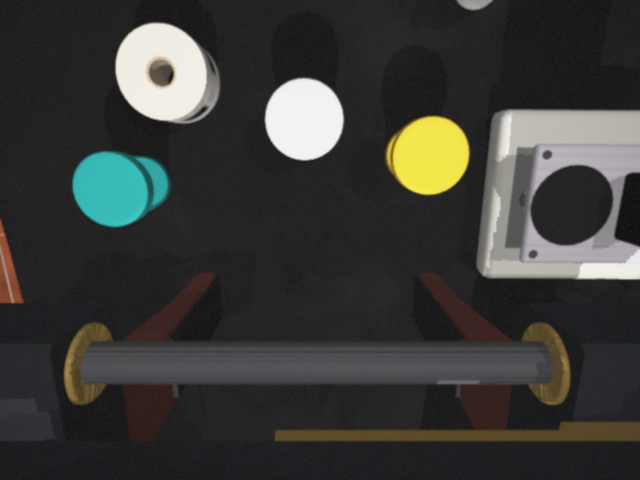

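Candidates are white (304,119), yellow (428,155) and turquoise (115,188). The white-lidded one is the specimen cup, confirmed in the enlarged crops earlier.

```bash
python3 -c "
from h import *
import pickle
i=pickle.load(open('w12.pkl','rb'))
w=cv2.imread('pics/w12.png');g=cv2.cvtColor(w,cv2.COLOR_BGR2GRAY)
x0,y0=250,65;c=cv2.resize(g[y0:175,x0:360],None,fx=4,fy=4,interpolation=cv2.INTER_CUBIC)
cs,_=cv2.findContours((c>120).astype(np.uint8),0,1);cc=max(cs,key=cv2.contourArea)[:,0]
W=np.array([onz(i,(p[0]+.5)/4-.5+x0,(p[1]+.5)/4-.5+y0,.075)[:2]*1000 for p in cc]).astype(np.float32)
print(cv2.fitEllipse(W),cv2.minEnclosingCircle(W))
it=cams.camera_info('top');print(onz(it,220.6,230.9,.075))
a=cv2.fitEllipse(W)[0]
rows([a[0]/1000,a[1]/1000,.20],np.radians(177.65),9)
"
```

```text
((656.7455444335938, 194.77175903320312), (66.89073944091797, 66.92741394042969), 125.3409423828125) ((656.74072265625, 194.7943878173828), 33.661155700683594)
[0.65705815 0.19362169 0.075     ]
[ 6.8 -1.3 -9.5] [-0.174 -0.    -0.   ]
[ 6.8  0.4 -9.6] [-0.174 -0.    -0.   ]
[ 6.8  2.  -9.4] [-0.174 -0.    -0.   ]
[ 6.8  3.6 -8.9] [-0.174 -0.    -0.   ]
[ 6.8  5.1 -8.1] [-0.174 -0.    -0.   ]
[ 6.8  6.4 -7.1] [-0.174 -0.    -0.   ]
[ 6.8  7.6 -5.9] [-0.174 -0.    -0.   ]
[ 6.8  8.5 -4.5] [-0.174 -0.    -0.   ]
[ 6.7  9.1 -3. ] [-0.174 -0.    -0.   ]
```

```bash
python3 -c "
from h import *
rows([.6568,.1945,.20],np.radians(177.65),10,0)
"
```

```text
[ 6.1 -1.2 -8.6] [ 0.158 -0.     0.   ]
[ 6.1 -2.5 -8.3] [ 0.158 -0.     0.   ]
[ 6.1 -3.8 -7.8] [ 0.158 -0.     0.   ]
[ 6.1 -4.9 -7.1] [ 0.158 -0.     0.   ]
[ 6.1 -6.  -6.2] [ 0.158 -0.     0.   ]
[ 6.1 -6.9 -5.2] [ 0.158 -0.     0.   ]
[ 6.1 -7.6 -4.1] [ 0.158 -0.     0.   ]
[ 6.1 -8.2 -2.8] [ 0.158 -0.     0.   ]
[ 6.1 -8.5 -1.5] [ 0.158 -0.     0.   ]
[ 6.1 -8.6 -0.2] [ 0.158 -0.     0.   ]
```

Call:
drive_tool:
  targets: [87,6,-1.2,-8.6,0.158,0,0,87,6,-2.5,-8.3,0.158,0,0,87,6,-3.8,-7.8,0.158,0,0,87,6,-5,-7,0.158,0,0,87,6,-6,-6.2,0.158,0,0]

```text
clock: 23.5
tcp_pos: [0.6142, 0.1897, 0.2308]
orientation: [-0.285, 0.648, -0.285, -0.646]
wrist_force: [-0.9, -1.1, 0.5]
finger_gap: 0.087
```

Call:
drive_tool:
  targets: [87,6,-7,-5.2,0.158,0,0,87,6,-7.6,-4,0.158,0,0,87,6,-8.2,-2.8,0.158,0,0,87,6,-8.5,-1.5,0.158,0,0,87,6,-8.6,-0.2,0.158,0,0]

```text
clock: 24.12
tcp_pos: [0.6447, 0.1949, 0.1969]
orientation: [0.47, -0.519, 0.482, 0.527]
wrist_force: [0.6, -1.9, -3.4]
finger_gap: 0.0866
```

Call:
drive_tool:
  targets: [87,0,0,0,0,0,0,87,0,0,0,0,0,0,87,0,0,0,0,0,0,87,0,0,0,0,0,0,87,0,0,0,0,0,0]

```text
clock: 24.75
tcp_pos: [0.6445, 0.1964, 0.1962]
orientation: [0.468, -0.52, 0.48, 0.529]
wrist_force: [-0.4, -0.5, 0.1]
finger_gap: 0.087
```

```bash
python3 -c "
from h import *
show()
rows([.6568,.1945,.048],np.radians(177.65),1,0)
"
```

```text
t 24.75 tcp [644.5 196.4 196.2] x [-0.021 -0.004 -1.   ] y ang -174.24 F [-0.4 -0.5  0.1] gap 87.0 j [-0.97  0.68  0.93  1.61 -0.58  1.17 -2.95]
[148.  -15.2  -2.9] [ 0.142 -0.003 -0.021]
```

The last joint ran to its limit (-2.95), so I turned the wrong way. I'll turn back and go the other way round (jaws to -2.35°), with the tool staying above the cup.

```bash
python3 -c "
from h import *
rows([.6568,.1945,.215],np.radians(-92),10,0)
"
```

```text
[-1.9 -1.2 -0.3] [-0.144  0.001 -0.002]
[-1.9 -1.1 -0.5] [-0.144  0.001 -0.002]
[-1.9 -1.  -0.6] [-0.144  0.001 -0.002]
[-1.9 -0.9 -0.8] [-0.144  0.001 -0.002]
[-1.9 -0.8 -0.9] [-0.144  0.001 -0.002]
[-1.9 -0.7 -1. ] [-0.144  0.001 -0.002]
[-1.9 -0.5 -1.1] [-0.144  0.001 -0.002]
[-1.9 -0.4 -1.2] [-0.144  0.001 -0.002]
[-1.9 -0.2 -1.2] [-0.144  0.001 -0.002]
[-1.9 -0.  -1.2] [-0.144  0.001 -0.002]
```

Call:
drive_tool:
  targets: [87,-2,-1.2,-0.3,-0.144,0.001,-0.002,87,-2,-1.1,-0.5,-0.144,0.001,-0.002,87,-2,-1,-0.6,-0.144,0.001,-0.002,87,-2,-0.9,-0.8,-0.144,0.001,-0.002,87,-2,-0.8,-0.9,-0.144,0.001,-0.002]

```text
clock: 25.38
tcp_pos: [0.6505, 0.1958, 0.2059]
orientation: [0.254, -0.656, 0.26, 0.661]
wrist_force: [-0.5, -0.1, 0.7]
finger_gap: 0.087
```

```bash
python3 -c "
from h import *
show()
"
```

```text
t 25.38 tcp [650.5 195.8 205.9] x [-0.01  -0.005 -1.   ] y ang -132.69 F [-0.5 -0.1  0.7] gap 87.0 j [-0.88  0.61  0.75  1.59 -0.44  1.14 -2.34]
```

```bash
python3 -c "
from h import *
rows([.6568,.1945,.215],np.radians(-2.35),13,0)
"
```

```text
[-0.7 -0.2 -0.4] [-0.175  0.001 -0.   ]
[-0.7 -0.2 -0.5] [-0.175  0.001 -0.   ]
[-0.7 -0.1 -0.5] [-0.175  0.001 -0.   ]
[-0.7 -0.  -0.5] [-0.175  0.001 -0.   ]
[-0.7  0.1 -0.5] [-0.175  0.001 -0.   ]
[-0.7  0.2 -0.5] [-0.175  0.001 -0.   ]
[-0.7  0.2 -0.4] [-0.175  0.001 -0.   ]
[-0.7  0.3 -0.4] [-0.175  0.001 -0.   ]
[-0.7  0.4 -0.3] [-0.175  0.001 -0.   ]
[-0.7  0.4 -0.3] [-0.175  0.001 -0.   ]
[-0.7  0.5 -0.2] [-0.175  0.001 -0.   ]
[-0.7  0.5 -0.1] [-0.175  0.001 -0.   ]
[-0.7  0.5 -0. ] [-0.175  0.001 -0.   ]
```

Call:
drive_tool:
  targets: [87,-1,0,0,-0.175,0.001,0,87,-1,0,0,-0.175,0.001,0,87,-1,0,-0.5,-0.175,0.001,0,87,-1,0,-0.5,-0.175,0.001,0,87,-1,0,-0.5,-0.175,0.001,0]

```text
clock: 26.0
tcp_pos: [0.652, 0.1953, 0.211]
orientation: [-0.048, -0.704, -0.044, 0.708]
wrist_force: [0.0, 0.1, -0.0]
finger_gap: 0.0868
```

Call:
drive_tool:
  targets: [87,-1,0,-0.5,-0.175,0.001,0,87,-1,0,-0.5,-0.175,0.001,0,87,-1,0,-0.5,-0.175,0.001,0,87,-1,0,-0.5,-0.175,0.001,0,87,-1,0,-0.5,-0.175,0.001,0]

```text
clock: 26.62
tcp_pos: [0.6542, 0.1964, 0.216]
orientation: [-0.342, -0.619, -0.34, 0.621]
wrist_force: [-0.8, -0.3, 0.2]
finger_gap: 0.087
```

```bash
python3 -c "
from h import *
show()
rows([.6568,.1945,.195],np.radians(-2.35),3,0)
"
```

```text
t 26.62 tcp [654.2 196.4 216. ] x [-0.001 -0.004 -1.   ] y ang -32.37 F [-0.8 -0.3  0.2] gap 87.0 j [-0.61  0.51  0.33  1.56 -0.17  1.11 -0.81]
[7.  1.1 0.1] [-0.175  0.001 -0.   ]
[7.  1.  0.3] [-0.175  0.001 -0.   ]
[7.  1.  0.4] [-0.175  0.001 -0.   ]
```

Call:
drive_tool:
  targets: [87,7,1,0.1,-0.175,0.001,0,87,7,1,0.3,-0.175,0.001,0,87,7,1,0.4,-0.175,0.001,0,87,0,0,0,0,0,0,87,0,0,0,0,0,0]

```text
clock: 27.25
tcp_pos: [0.6568, 0.1946, 0.1951]
orientation: [-0.488, -0.512, -0.487, 0.512]
wrist_force: [-0.4, 1.0, -0.2]
finger_gap: 0.087
```

```bash
python3 -c "
from h import *
show()
rows([.6568,.1945,.048],np.radians(-2.35),1,0)
"
```

```text
t 27.25 tcp [656.8 194.6 195.1] x [-0.    -0.001 -1.   ] y ang -2.82 F [-0.4  1.  -0.2] gap 87.0 j [-0.52  0.52  0.21  1.57 -0.12  1.07 -0.34]
[ 1.471e+02 -0.000e+00 -1.000e-01] [-0.008  0.001  0.   ]
```

Call:
drive_tool:
  targets: [87,45,0,0,-0.008,0,0,87,50,0,0,0,0,0,87,35,0,0,0,0,0,87,16,0,0,0,0,0,87,0,0,0,0,0,0]

```text
clock: 27.88
tcp_pos: [0.6564, 0.1945, 0.0484]
orientation: [-0.49, -0.509, -0.49, 0.51]
wrist_force: [0.0, 0.0, 1.5]
finger_gap: 0.0866
```

Call:
drive_tool:
  targets: [87,0,0,0,0,0,0,40,0,0,0,0,0,0,40,0,0,0,0,0,0,40,0,0,0,0,0,0,40,0,0,0,0,0,0]

```text
clock: 28.5
tcp_pos: [0.6571, 0.1946, 0.0494]
orientation: [-0.491, -0.509, -0.49, 0.509]
wrist_force: [-0.6, -0.3, 5.4]
finger_gap: 0.0652
```

```bash
python3 -c "
from h import *
show()
f=cams.grab_frame('side'); crop('s13',f,200,200,380,400,3)
"
```

```text
t 28.5 tcp [657.1 194.6  49.4] x [ 0.001 -0.001 -1.   ] y ang -2.17 F [-0.6 -0.3  5.4] gap 65.2 j [-0.5   0.68  0.17  1.66 -0.15  0.81 -0.3 ]
```

View pics/s13.png

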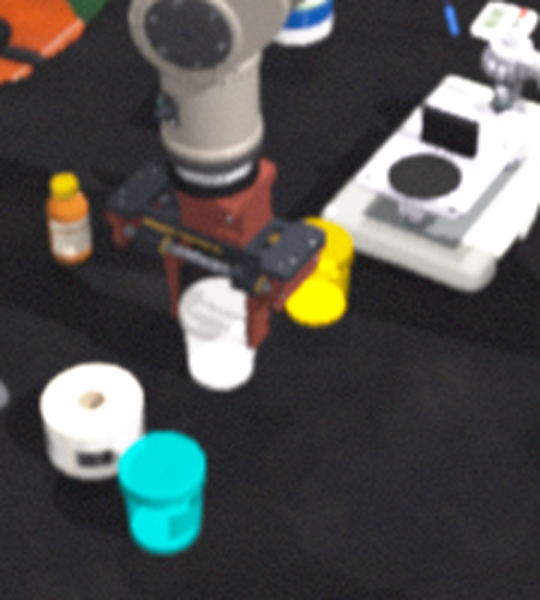

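The white cup's lid is in the jaws (gap 65.2 mm), with yellow and turquoise untouched. I'll lift it and carry it over.

Call:
drive_tool:
  targets: [40,-15,0,0,0,0,0,40,-40,0,0,0,0,0,40,-50,0,0,0,0,0,40,-40,0,0,0,0,0,40,0,0,0,0,0,0]

```text
clock: 29.18
tcp_pos: [0.6588, 0.1951, 0.1983]
orientation: [0.492, 0.511, 0.489, -0.508]
wrist_force: [0.5, -0.1, -1.0]
finger_gap: 0.0654
```

```bash
python3 -c "
from h import *
show()
rows([.5758,-.0370,.195],np.radians(-2.35),7,0)
"
```

```text
t 29.18 tcp [658.8 195.1 198.3] x [ 0.006  0.001 -1.   ] y ang -2.18 F [ 0.5 -0.1 -1. ] gap 65.4 j [-0.52  0.52  0.21  1.56 -0.12  1.06 -0.32]
[  0.4 -10.6  33.6] [ 0.    -0.    -0.001]
[  0.4 -10.6  33.6] [ 0.    -0.    -0.001]
[  0.4 -10.6  33.6] [ 0.    -0.    -0.001]
[  0.4 -10.5  33.6] [ 0.    -0.    -0.001]
[  0.4 -10.5  33.6] [ 0.    -0.    -0.001]
[  0.4 -10.5  33.6] [ 0.    -0.    -0.001]
[  0.5 -10.5  33.6] [ 0.    -0.    -0.001]
```

Call:
drive_tool:
  targets: [40,0,-10.5,33.5,0,0,0,40,0,-10.5,33.5,0,0,0,40,0,-10.5,33.5,0,0,0,40,0,-10.5,33.5,0,0,0,40,0,-10.5,33.5,0,0,0]

```text
clock: 29.8
tcp_pos: [0.5964, 0.0281, 0.1929]
orientation: [-0.49, -0.508, -0.491, 0.511]
wrist_force: [0.9, -0.5, -1.0]
finger_gap: 0.0652
```

Call:
drive_tool:
  targets: [40,0,-10.5,33.5,0,0,0,40,0,-10,33.5,0,0,0,40,0,0,0,0,0,0,40,0,0,0,0,0,0,40,0,0,0,0,0,0]

```text
clock: 30.42
tcp_pos: [0.5749, -0.0354, 0.1937]
orientation: [-0.491, -0.508, -0.491, 0.509]
wrist_force: [0.1, -0.1, -0.4]
finger_gap: 0.0653
```

```bash
python3 -c "
from h import *
show()
rows([.5758,-.0370,.1304],np.radians(-2.35),1,0)
"
```

```text
t 30.43 tcp [574.9 -35.4 193.7] x [-0.001 -0.001 -1.   ] y ang -2.04 F [ 0.1 -0.1 -0.4] gap 65.3 j [-0.25  0.35  0.26  1.84 -0.11  0.96  0.02]
[63.3  1.   1.5] [0.005 0.001 0.001]
```

Call:
drive_tool:
  targets: [40,20,1,1.5,0,0,0,40,20,0,0,0,0,0,40,14,0,0,0,0,0,40,4,0,0,0,0,0,40,0,0,0,0,0,0]

```text
clock: 31.05
tcp_pos: [0.5759, -0.0383, 0.1361]
orientation: [-0.491, -0.509, -0.49, 0.51]
wrist_force: [-0.5, -0.4, -1.1]
finger_gap: 0.0656
```

```bash
python3 -c "
from h import *
show()
rows([.5758,-.0370,.1304],np.radians(-2.35),1,0)
"
```

```text
t 31.05 tcp [575.9 -38.3 136.1] x [-0.001 -0.001 -1.   ] y ang -2.15 F [-0.5 -0.4 -1.1] gap 65.6 j [-0.23  0.42  0.24  1.89 -0.13  0.85  0.04]
[ 5.7 -0.2 -1.3] [0.004 0.001 0.001]
```

Call:
drive_tool:
  targets: [40,1.5,0,-0.8,0,0,0,40,1.5,0,0,0,0,0,40,1,0,0,0,0,0,40,0.5,0,0,0,0,0,40,0,0,0,0,0,0]

```text
clock: 31.68
tcp_pos: [0.5757, -0.0378, 0.1315]
orientation: [-0.491, -0.509, -0.49, 0.51]
wrist_force: [1.0, 0.0, -0.4]
finger_gap: 0.0651
```

```bash
python3 -c "
from h import *
show()
"
```

```text
t 31.68 tcp [575.7 -37.8 131.5] x [-0.001 -0.001 -1.   ] y ang -2.17 F [ 1.   0.  -0.4] gap 65.1 j [-0.23  0.43  0.24  1.89 -0.13  0.84  0.04]
```

Call:
drive_tool:
  targets: [40,0.6,0,0,0,0,0,40,0.6,0,0,0,0,0,40,0.6,0,0,0,0,0,40,0,0,0,0,0,0,40,0,0,0,0,0,0]

```text
clock: 32.3
tcp_pos: [0.5758, -0.0377, 0.1298]
orientation: [-0.491, -0.509, -0.49, 0.51]
wrist_force: [-0.0, -0.2, 0.2]
finger_gap: 0.0653
```

```bash
python3 -c "
from h import *
show()
"
```

```text
t 32.3 tcp [575.8 -37.7 129.8] x [-0.    -0.001 -1.   ] y ang -2.17 F [-0.  -0.2  0.2] gap 65.3 j [-0.23  0.43  0.24  1.89 -0.13  0.83  0.04]
```

Call:
drive_tool:
  targets: [40,0.5,0,0,0,0,0,40,0.4,0,0,0,0,0,40,0,0,0,0,0,0,40,0,0,0,0,0,0,40,0,0,0,0,0,0]

```text
clock: 32.92
tcp_pos: [0.5759, -0.0376, 0.1295]
orientation: [-0.491, -0.509, -0.49, 0.51]
wrist_force: [-2.4, 1.3, 6.2]
finger_gap: 0.0653
```

```bash
python3 -c "
from h import *
show()
"
```

```text
t 32.92 tcp [575.9 -37.6 129.5] x [-0.    -0.001 -1.   ] y ang -2.17 F [-2.4  1.3  6.2] gap 65.3 j [-0.23  0.43  0.24  1.89 -0.13  0.83  0.04]
```

The cup has contact (Fz +6.2). I'll open, wait, and rise straight up.

Call:
drive_tool:
  targets: [87,0,0,0,0,0,0,87,0,0,0,0,0,0,87,0,0,0,0,0,0,87,0,0,0,0,0,0,87,-5,0,0,0,0,0]

```text
clock: 33.55
tcp_pos: [0.5755, -0.0378, 0.1337]
orientation: [-0.49, -0.509, -0.49, 0.51]
wrist_force: [1.0, 0.1, -0.1]
finger_gap: 0.087
```

Call:
drive_tool:
  targets: [87,-20,0,0,0,0,0,87,-40,0,0,0,0,0,87,-40,0,0,0,0,0,87,-30,0,0,0,0,0,87,0,0,0,0,0,0]

```text
clock: 34.17
tcp_pos: [0.5774, -0.0377, 0.2667]
orientation: [0.492, 0.51, 0.489, -0.508]
wrist_force: [-0.3, 0.0, 0.0]
finger_gap: 0.0866
```

Call:
drive_tool:
  targets: [87,-20,-30,-50,0,0,0,87,0,-30,-50,0,0,0,87,0,0,-50,0,0,0,87,0,0,-40,0,0,0,87,0,0,0,0,0,0]

```text
clock: 34.8
tcp_pos: [0.5219, 0.1584, 0.2823]
orientation: [-0.492, -0.507, -0.492, 0.509]
wrist_force: [-0.9, -1.1, -0.3]
finger_gap: 0.0872
```

```bash
python3 -c "
from h import *
show()
f=cams.grab_frame('side'); cv2.imwrite('pics/s14.png',f[:,:,::-1]); crop('s14c',f,230,150,430,310,4)
t=cams.grab_frame('top'); cv2.imwrite('pics/t14.png',t[:,:,::-1]); crop('t14c',t,120,160,490,350,2.1)
"
```

```text
t 34.8 tcp [521.9 158.4 282.3] x [-0.003 -0.001 -1.   ] y ang -1.8 F [-0.9 -1.1 -0.3] gap 87.2 j [-0.54  0.21  0.15  1.8  -0.04  1.14 -0.41]
```

View pics/s14c.png

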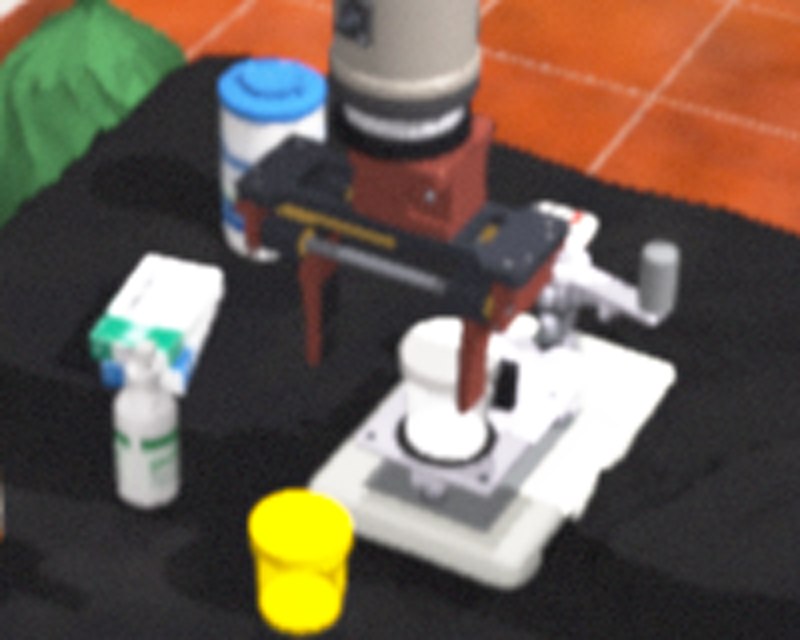

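View pics/t14c.png

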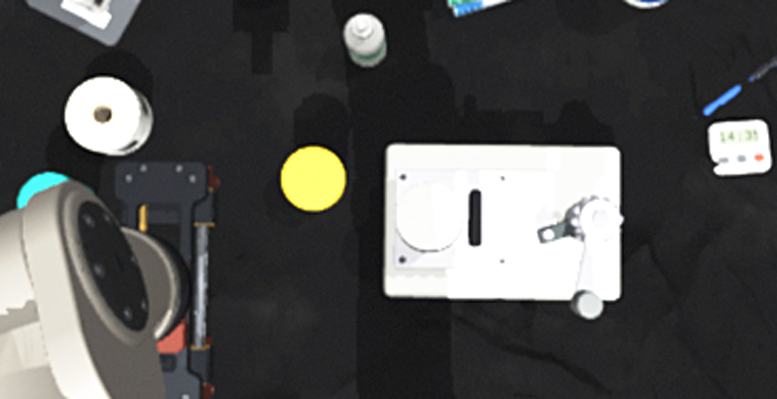

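The cup stands upright and centred on the pad (side crop (448,395); top crop lid (428,215)). The bar, clamp and bystanders are in place and the gripper is clear, so I'm handing in.

```bash
python3 -c "
from rig import ticket
print(ticket.job_done())"
```

```text
the job is handed in; nothing more can be done
None
```

I set up the mixer in the order asked and handed the job in at about 35 s of the 67 s allowed; the hand-in gave no verdict.

- **Plate:** It is on the three balls with the pad on the side away from the crank. I felt the springs draw it down and then the stop. Afterwards its corners and grip bar matched the predicted home position to within about 1 px in the wrist view. The side view was about 2 px off and looked slightly low rather than raised; I put that down to camera calibration.
- **Clamp:** It went tight after about 1.6 rad, with the force at the knob rising from about 2.6 to 6.3 N. The clutch clicked once, and the finger turned back by about 0.16 rad, inside the 0.25 allowed. Measured after I let go, the slip was about 0.53 rad, so it rests in the first notch with no second click.
- **Cup:** The white-lidded cup stands upright and centred on the rubber pad, released, with the gripper clear. In the last pictures the dock and the things in view were where they should be; the arm hid most of the turquoise cup.

**Wrong turn:** Before grasping the cup I turned the wrist the wrong way and its last joint stopped at the edge of its range (read -2.95, limit -2.96). I turned back and came round the other way. Otherwise no force or limit warning came up.

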